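# Plug a control board into the ventilation controller's card frame in a cellar

### The arm

A 7-joint arm with a two-finger parallel gripper is mounted at the origin on the work surface. World frame = base frame: x ahead of the robot, y to its left, z up, the work surface at z = 0. Lengths are in m, angles in rad, forces in N, time in s.
With the tool pointing down it reaches from about 0.35 to 0.9 m from the base axis. Payload 8.1 kg.
Tool frame: the origin (TCP) lies on the centre line of the jaws, within the pads' length; the fingertips stand arm.tips_ahead ahead of it and the grasp point (between the pads) lies 8 mm behind it (arm.tips_ahead is the distance from the TCP to the fingertips, in m); z points along the fingers, y is the direction in which the jaws open and shut (so a half turn about z gives the same grasp; the last joint's range is limited). The gripper opens to 92 mm and grips with 3 to 60 N. Pads are 19 mm wide; open, the fingers measure 130 mm over their backs; the gripper's body (75 mm by 190 mm) begins 47 mm behind the grasp point.
Start: joints at [-1.426, 0.434, 0.025, 1.573, -0.012, 1.134, -0.075], TCP at [0.153, 0.606, 0.238] pointing down, gripper open.
Joint ranges: [-2.62, 2.62], [-0.44, 2.09], [-1.27, 1.32], [0.08, 2.57], [-1.32, 4.46], [0.12, 2], [-2.74, 2.74]. Speed limits (rad/s): [2.22, 2.22, 3.01, 3.01, 3.14, 3.14, 3.14].

### API

Orientations are given as a rotation vector (axis times angle).
In Python, from cell import arm gives the robot as it stands. The module is installed in compiled form; this text tells all that it offers.
- The arm moves only by the tool jog_arm, never from a script. Its argument "moves" is a list of rows, each an object with "twist": the turn, a rotation vector about the tool's x, y, z in units of 10 degrees (1.0 is 10 degrees), a list of three; "xyz": the shift along the tool's x, y, z in units of 60 mm (1.0 is 60 mm), a list of three; "grip": the closure, from -1 (fully open) to 1 (shut). A call has 1 to 5 rows; each row is the pose to reach, as a shift and turn from the pose commanded when the call began, along the tool's axes at that moment; what a row does not reach only later rows make up. A row lasts 1/8 s, in which the tool goes at most 62.5 mm and 10.7 degrees, less where a joint would pass 70% of its speed; a pose out of reach is approached as far as the arm can. A call with a gripper value outside its range is refused whole. The fingers move at their own pace and stop on an object; "force" is the grip in N (left out, the last holds). Time passes only in rows, so rows that repeat a pose let the fingers close. It gives the time, the measured TCP pose, the force and the opening at its end, in the units of the state.
- arm.observe(): the state, without advancing time (a new reading comes with each control period).
- arm.get_image(name): name is "scene" or "top"; returns the picture (480x640x3 uint8, blue, green, red); there is no depth.
- arm.camera_params(name): a dict with "mtx" (3x3 intrinsics, pixels), "T" (4x4, takes a point from camera to world coordinates). Camera axes: x right, y down, z forward; pixel columns grow to the right and rows downward; lengths in m; the calibration is good to about 2 mm. A picture is of the moment at which its call begins. camera_params takes no time and is no camera call.
- arm.sign_off(): hands the job in, once; it reports no verdict.
The state is a dict: "clock": time; "joints": joint angles; "dq": joint speeds; "joint_efforts": joint torques, N m; "position": TCP position; "ee_rot": TCP orientation; "force": force on the tool from outside, world axes, zero at the start; "ft_torque": the same for the moment, N m; "width": opening from 0.0 (shut) to 1.0 (fully open).
Only numpy, scipy, OpenCV 4.12 (cv2) and the standard library are available. Lean on these libraries where they do the work, as an engineer would, in place of code of your own. Each camera call takes 0.05 s, during which the arm holds its last target. There are 200 camera calls.

### The job

Take the control board out of its wooden stand and slide it down between the two card guides of the card frame until you feel it rest on the sprung contacts; do not push it home by hand. Let go of it, then swing the frame's two ejector levers in, right up to their stops, so that their noses press the board fully home. Work gently, never forcing board or levers, leave the other things on the table where they are, and finish with nothing touched.

Things in the scene. Friction and masses are not known exactly. Their poses are not given: they have to be found in the camera images.
- board: Dark green control board, about 0.2 kg, upright in the wooden stand. Origin: middle of its lower edge; z up, y along its length, x through its thickness. Plate 140 long, 5 thick, z = 8 to 100; below it a tongue 92 long. The lever noses press its bare top shoulders (z = 100, |y| = 30 to 70). Parts on one face stand out 14 at most, below z = 62, |y| < 50. Works either way round.
- board_grip (a point): Centre of the board's black grip bar, 114 above the board's origin. The bar is 60 long (board's y), 12 thick (x), 30 high (z = 99 to 129 on the board). Held loosely, the board pivots between the fingers when one end catches.
- cage: Fixed grey base plate, 130 (x) by 230 (y) by 10, of an open-topped card frame. Origin: centre of its underside on the table, z up. The board goes in over it, its length along y. Two card guides, sprung contacts and two levers form one rigid nest, screwed on somewhere between -8 and +8 along the plate's x from its middle: not reported, to be seen or felt. In y it is centred.
- guide_mouth (a point): The plate's middle (nest offset not included), at the height of the guide mouths, z = 108. Each guide, |y| = 60 to 72, is a groove 7 wide in x for the 5 thick board between two hard, sharp-edged, flat-topped black lips 12 thick: touch slowly. End walls at |y| = 71.5 (1.5 play at each end of the board), top at z = 108.
- contact_top (a point): The plate's middle (nest offset not included), at the height of the contact block's top at rest, z = 24: the board's origin is there when it rests on the contacts, and at about z = 18.5 when pressed home. The block, 96 by 16, carries the board's weight unmoved, gives way at 4 N in all, rising to 8 N, and stops 6 lower.
- lever_a (a joint): Steel ejector lever at +y; swings in the y-z plane about a hinge at y = 92, z = 122 on the frame. 0 rad: closed on its stop; grows as its top swings outward, away from the board; starts open at 1.05 to 1.3. Its 26 long nose meets a resting board's shoulder at about 0.22. Stiff hinge (0.25 N m): stays where left. The stop is firm: 10 N or more per mm at the tip.
- lever_b (a joint): The same lever at -y, mirrored (hinge y = -92). Both: handle 60 long from the hinge to the centre of its round tip (10 thick, 18 wide along x), leaning outward from upright by (value - 0.4) rad, so 0.4 inward when closed. Pushed at the tip along its arc it takes about 4 N free, up to 9 N pressing the board home.
- stand: Fixed wooden storage stand: base 110 (x) by 180 (y) by 12, two end posts up to z = 57 whose grooves hold the board's ends. Origin: centre of its underside. The board stands along its y, on the base's top at z = 12. Lift the board straight up at least 50 to clear it.
- cleaner: White bottle of cleaner, 68 across, 200 tall. A bystander; origin at its underside (screwdriver: underside, mid-length). Leave it alone.
- paint_tin: Bare metal tin, 80 across, 100 tall. A bystander; origin at its underside (screwdriver: underside, mid-length). Leave it alone.
- screw_jar: Glass jar of screws, 66 across, 85 tall. A bystander; origin at its underside (screwdriver: underside, mid-length). Leave it alone.
- driver: Screwdriver lying near the robot between stand and frame. A bystander; origin at its underside (screwdriver: underside, mid-length). Leave it alone.
- mug: White mug, 80 across, 90 tall. A bystander; origin at its underside (screwdriver: underside, mid-length). Leave it alone.
- carton: Cardboard carton 90 x 120 x 60. A bystander; origin at its underside (screwdriver: underside, mid-length). Leave it alone.
- bulb_tube: Upright cardboard tube, 44 across, 130 tall. A bystander; origin at its underside (screwdriver: underside, mid-length). Leave it alone.

How it is judged:
By the outcome, as a careful person would: the job done as asked, in the order asked, and still so for the second after the job is handed in, with the robot touching nothing.
It also fails if it takes over 72 s, if anything falls off the work surface, if the arm or the gripper's body presses on something with over 40 N, if the wrist force passes 120 N, or if a joint passes its speed limit or range.

## Working session

There is one attempt and no reset: what is moved stays moved. The work goes in short steps, Python scripts to look and compute and a tool call to move; the robot and the scene stay as the last step left them, time stands still between calls to the robot, and variables do not carry over. Pictures are saved under pics/ and viewed, about 8 in all and at most 12, crops included, and the job is handed in when it is done.

Besides the shell and the picture viewer there is one more tool, called after "Request:" as a command line: name --argument value ..., lists and objects as JSON in quotes. jog_arm: Moves the arm, as the interface text tells. Its arguments: {"type":"object","properties":{"moves":{"type":"array","items":{"type":"object","properties":{"twist":{"type":"array","items":{"type":"number"}},"xyz":{"type":"array","items":{"type":"number"}},"grip":{"type":"number"}}}},"force":{"type":"number"}},"required":["moves"]}

```bash
mkdir -p pics; ls
python3 - <<'E'
from cell import arm
import cv2,numpy as np
for n in("scene","top"):
    cv2.imwrite(f"pics/{n}0.png",arm.get_image(n)); p=arm.camera_params(n); print(n,np.round(p["mtx"],1).tolist(),np.round(p["T"],4).tolist())
print(arm.tips_ahead,arm.observe())
E
```

```text
pics
scene [[585.4, 0.0, 322.4], [0.0, 585.4, 241.7], [0.0, 0.0, 1.0]] [[0.8088, 0.5134, -0.2867, 1.0737], [0.5879, -0.6983, 0.4083, -0.677], [0.0094, -0.4988, -0.8667, 1.6127], [0.0, 0.0, 0.0, 1.0]]
top [[612.2, 0.0, 324.4], [0.0, 612.2, 241.7], [0.0, 0.0, 1.0]] [[-0.0077, -0.9926, 0.1209, 0.3584], [-1.0, 0.0071, -0.0057, 0.0214], [0.0048, -0.1209, -0.9926, 1.6904], [0.0, 0.0, 0.0, 1.0]]
0.011 {'clock': 0.1, 'joints': array([-1.42561039,  0.43514113,  0.02499279,  1.57397369, -0.01159825,
        1.1340114 , -0.07509678]), 'dq': array([-2.28747197e-03, -5.22563124e-05,  4.41425181e-04, -4.23590059e-03,
       -1.73640377e-03,  1.55926138e-03, -3.18639995e-04]), 'joint_efforts': array([ 2.64945040e-03, -6.69130039e+01,  9.87503082e-01, -3.15146363e+01,
       -6.05874904e-02,  3.74338450e-02,  1.31051394e-05]), 'position': array([0.15324109, 0.60547876, 0.23704377]), 'ee_rot': array([-3.88350413e-01, -3.11746030e+00,  2.18038153e-03]), 'force': array([ 0.06252374, -0.27609999,  0.17658131]), 'ft_torque': array([-0.00606495,  0.01131013, -0.00131493]), 'width': 0.9972354115933302}
```

View pics/scene0.png

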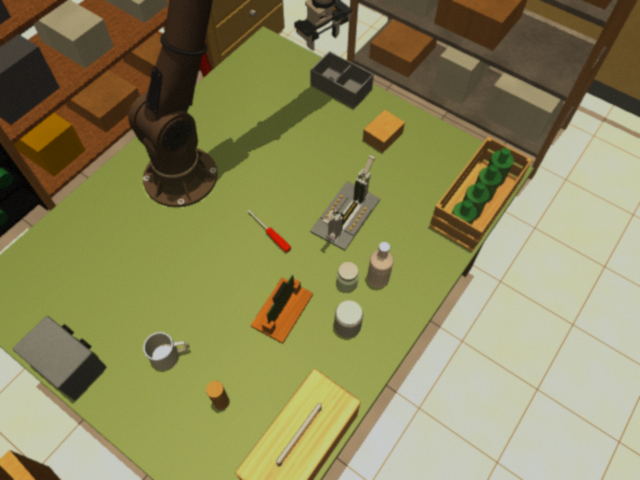

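View pics/top0.png

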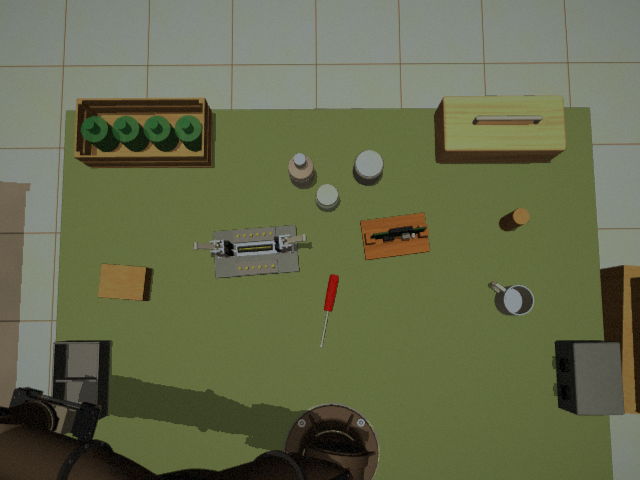

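Both views show the cage at top px (256,251), the stand at (396,236), the jar and tins behind them, and the driver between them nearer the robot. I'll zoom in on both.

```bash
cat > h.py <<'E'
from cell import arm
import cv2,numpy as np
from scipy.spatial.transform import Rotation as R
P={n:arm.camera_params(n) for n in("scene","top")}
def ray(n,px,z):
    p=P[n]; d=p["T"][:3,:3]@np.linalg.solve(p["mtx"],[px[0],px[1],1]); o=p["T"][:3,3]
    return o+d*(z-o[2])/d[2]
def proj(n,X):
    p=P[n]; c=p["T"][:3,:3].T@(np.asarray(X)-p["T"][:3,3]); u=p["mtx"]@c; return u[:2]/u[2]
def tri(pa,pb):
    L=[]
    A=np.zeros((3,3));b=np.zeros(3)
    for n,px in(("scene",pa),("top",pb)):
        p=P[n]; d=p["T"][:3,:3]@np.linalg.solve(p["mtx"],[px[0],px[1],1]); d/=np.linalg.norm(d)
        M=np.eye(3)-np.outer(d,d);A+=M;b+=M@p["T"][:3,3]
    return np.linalg.solve(A,b)
def rect(n,mask,z):
    c=max(cv2.findContours(mask,cv2.RETR_EXTERNAL,cv2.CHAIN_APPROX_NONE)[0],key=cv2.contourArea)
    w=np.array([ray(n,q[0],z)[:2] for q in c],np.float32)
    (x,y),(a,b),t=cv2.minAreaRect(w*1000)
    return np.round([x,y,a,b,t],1),c
E
python3 - <<'E'
from h import *
t=cv2.imread("pics/top0.png");s=cv2.imread("pics/scene0.png")
a=cv2.resize(t[205:295,185:315],None,fx=6,fy=6,interpolation=cv2.INTER_CUBIC)
b=cv2.resize(s[145:260,295:395],None,fx=5,fy=5,interpolation=cv2.INTER_CUBIC)
c=cv2.resize(t[205:265,350:440],None,fx=8,fy=8,interpolation=cv2.INTER_CUBIC)
d=cv2.resize(s[270:345,245:320],None,fx=8,fy=8,interpolation=cv2.INTER_CUBIC)
for i,q in enumerate((a,b,c,d)): cv2.imwrite(f"pics/c{i}.png",np.clip(q*1.4,0,255))
hs=cv2.cvtColor(t,cv2.COLOR_BGR2HSV)
for px in((225,268),(290,262),(370,250),(420,250),(340,260),(270,290)): print(px,hs[px[1],px[0]])
E
```

```text
(225, 268) [ 33  29 106]
(290, 262) [ 32  30 111]
(370, 250) [ 14 186 136]
(420, 250) [ 14 186 141]
(340, 260) [ 36 111 108]
(270, 290) [ 36 107 107][ WARN:0@0.109] global loadsave.cpp:1063 imwrite_ Unsupported depth image for selected encoder is fallbacked to CV_8U.
```

View pics/c0.png

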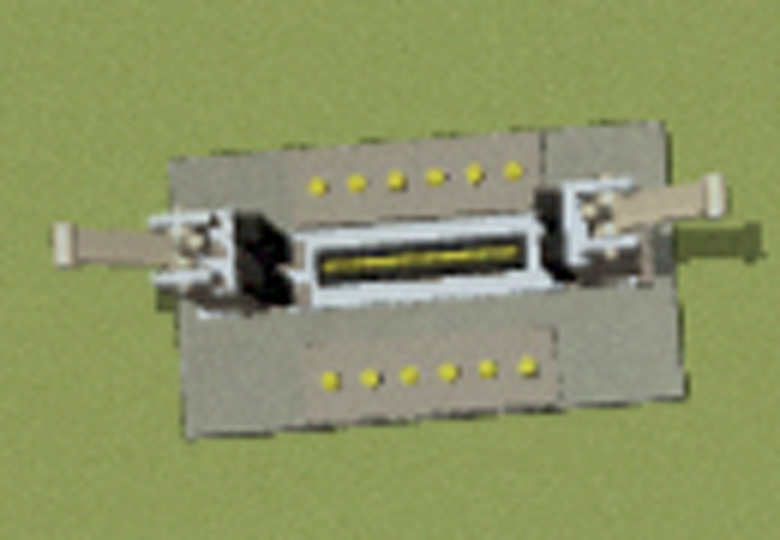

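View pics/c2.png

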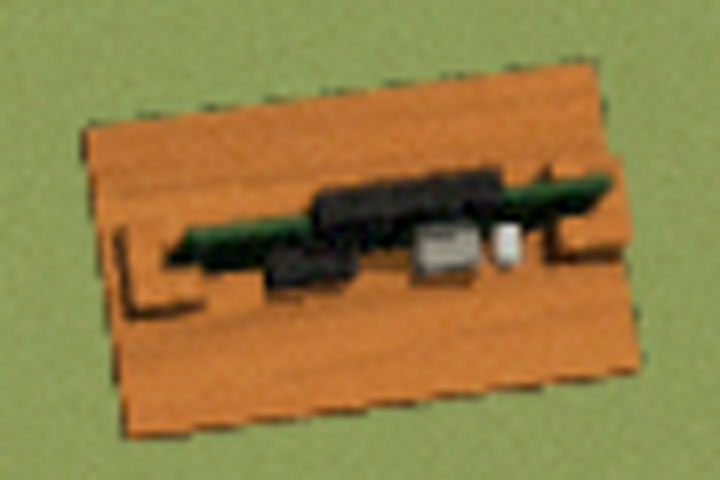

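Run:
```python
from h import *
np.set_printoptions(precision=4,suppress=True)
f0=lambda c:((c[0]+.5)/6-.5+185,(c[1]+.5)/6-.5+205)
f2=lambda c:((c[0]+.5)/8-.5+350,(c[1]+.5)/8-.5+205)
def quad(f,pts,z,nm):
    w=np.array([ray("top",f(p),z) for p in pts]); 
    (x,y),(a,b),t=cv2.minAreaRect((w[:,:2]*1000).astype(np.float32))
    print(nm,w[:,:2].mean(0),(a,b,t),"mid", [np.linalg.norm(w[i]-w[(i+1)%4]).round(4) for i in range(4)],
      "ang top/bot deg",[np.degrees(np.arctan2(*(w[i]-w[j])[:2])).round(2) for i,j in((0,1),(3,2))])
    return w
quad(f0,[(170,158),(662,121),(686,401),(186,438)],.010,"cage")
quad(f2,[(85,128),(594,62),(638,373),(125,438)],.012,"stand")
quad(f2,[(314,190),(498,169),(503,205),(318,229)],.141,"bar top")
quad(f0,[(322,264),(518,245),(518,255),(322,272)],.024,"contact")
quad(f0,[(297,230),(540,213),(548,292),(315,308)],.024,"white")
# colour masks
t=cv2.imread("pics/top0.png");hs=cv2.cvtColor(t,cv2.COLOR_BGR2HSV)
wood=((hs[...,0]<22)&(hs[...,1]>140)).astype(np.uint8)*255; wood[:, :350]=0;wood[:,440:]=0;wood[:205]=0;wood[270:]=0
print("stand mask",rect("top",wood,.012)[0])
g=((hs[...,1]<75)).astype(np.uint8)*255; g[:,:185]=0;g[:,315:]=0;g[:215]=0;g[295:]=0
g=cv2.morphologyEx(g,cv2.MORPH_OPEN,np.ones((15,15)))
print("cage mask",rect("top",g,.010)[0])
for c in((64,244),(714,195)):print("levertip xy at z .16,.15",ray("top",f0(c),.165),ray("top",f0(c),.14))
for c in((232,258),(568,232),):print("guide",ray("top",f0(c),.108))
for n,px in(("jar",(327,190)),("tin",(369,159)),("cleaner",(300,160))): print(n,ray("top",px,.09)[:2])
o=arm.observe();print(R.from_rotvec(o["ee_rot"]).as_matrix())
```

```text
cage [0.5383 0.2016] (130.15513610839844, 229.3370819091797, 3.948796510696411) mid [np.float64(0.2276), np.float64(0.1302), np.float64(0.2291), np.float64(0.1296)] ang top/bot deg [np.float64(-3.95), np.float64(-3.82)]
stand [ 0.5779 -0.1828] (109.45309448242188, 179.39471435546875, 6.821957111358643) mid [np.float64(0.1787), np.float64(0.1095), np.float64(0.1786), np.float64(0.1087)] ang top/bot deg [np.float64(-7.06), np.float64(-6.82)]
bar top [ 0.5775 -0.1827] (12.625442504882812, 59.773902893066406, 6.414640426635742) mid [np.float64(0.0594), np.float64(0.0117), np.float64(0.0598), np.float64(0.0126)] ang top/bot deg [np.float64(-6.16), np.float64(-7.04)]
contact [0.5459 0.2029] (4.57653284072876, 89.99262237548828, 5.170777797698975) mid [np.float64(0.0897), np.float64(0.0046), np.float64(0.0896), np.float64(0.0037)] ang top/bot deg [np.float64(-5.17), np.float64(-4.58)]
white [0.5451 0.2006] (36.47682571411133, 112.52883911132812, 3.628830909729004) mid [np.float64(0.1111), np.float64(0.0365), np.float64(0.1063), np.float64(0.0368)] ang top/bot deg [np.float64(-3.63), np.float64(-3.54)]
stand mask [ 577.9 -184.6  110.5  184.5    7.3]
cage mask [544.1 121.2 130.1  67.2   4.2]
levertip xy at z .16,.15 [0.5374 0.3362 0.165 ] [0.5404 0.3414 0.14  ]
levertip xy at z .16,.15 [0.5562 0.0647 0.165 ] [0.5594 0.0654 0.14  ]
guide [0.5375 0.2752 0.108 ]
guide [0.5478 0.1297 0.108 ]
jar [0.6918 0.0041]
tin [ 0.7755 -0.1091]
cleaner [0.774  0.0757]
[[-0.9694  0.2453 -0.0002]
 [ 0.2453  0.9694 -0.0014]
 [-0.0001 -0.0014 -1.    ]]
```

View pics/c1.png

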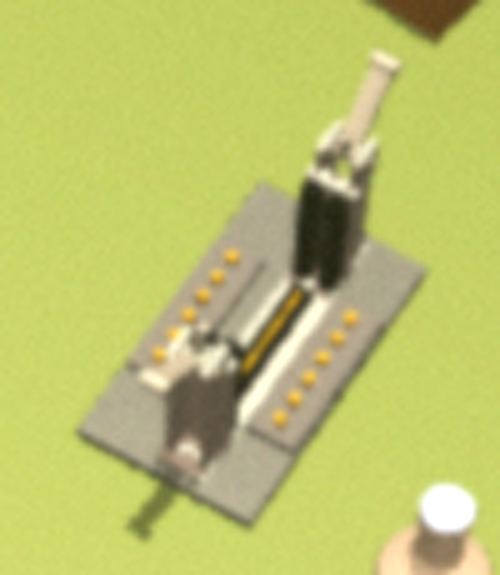

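```bash
cat >> h.py <<'E'
def goto(x,y,z,yaw,q=3):
    """row units from the present pose to TCP (x,y,z), tool down, jaw axis at yaw deg"""
    o=arm.observe(); R0=R.from_rotvec(o["ee_rot"]).as_matrix(); a=np.radians(yaw)
    ty=np.array([np.cos(a),np.sin(a),0]);tz=np.array([0,0,-1.]);M=np.column_stack([np.cross(ty,tz),ty,tz])
    d=R0.T@(np.array([x,y,z])-o["position"])/.06
    w=R.from_matrix(R0.T@M).as_rotvec(degrees=True)/10
    print("xyz",np.round(d,q).tolist(),"twist",np.round(w,q).tolist(),"| t",round(o["clock"],2),"F",np.round(o["force"],1),"yaw",round(np.degrees(np.arctan2(R0[1,1],R0[0,1])),2),"tz",np.round(R0[:,2],4),"w",round(o["width"],3))
E
python3 -c "
from h import *
goto(.5775,-.1827,.25,6.9)"
```

```text
xyz [-10.078, -11.0, -0.199] twist [-0.006, 0.005, 6.89] | t 0.1 F [ 0.1 -0.3  0.2] yaw 75.8 tz [-2.0e-04 -1.4e-03 -1.0e+00] w 0.997
```

Request:
jog_arm --moves '[{"xyz": [-10.08, -11.0, -0.2], "twist": [0, 0, 6.89], "grip": -1}, {"xyz": [-10.08, -11.0, -0.2], "twist": [0, 0, 6.89], "grip": -1}, {"xyz": [-10.08, -11.0, -0.2], "twist": [0, 0, 6.89], "grip": -1}, {"xyz": [-10.08, -11.0, -0.2], "twist": [0, 0, 6.89], "grip": -1}, {"xyz": [-10.08, -11.0, -0.2], "twist": [0, 0, 6.89], "grip": -1}]'

```text
clock: 0.72
position: [0.3021, 0.3288, 0.2419]
ee_rot: [-1.763, -2.6, -0.0]
force: [1.0, -0.2, -0.6]
width: 1.0
```

```bash
python3 -c "
from h import *
goto(.5775,-.1827,.25,6.9);print(arm.observe())"
```

```text
xyz [-9.618, 1.109, -0.137] twist [-0.0, -0.001, 1.483] | t 0.72 F [ 1.  -0.2 -0.6] yaw 21.73 tz [-1.e-04  2.e-04 -1.e+00] w 1.0
{'clock': 0.725, 'joints': array([-1.21047344,  0.13171018,  0.29761806,  1.99716915, -0.04544467,
        1.01882901, -0.51222597]), 'dq': array([ 0.46477238, -0.34646739,  0.50376351,  0.41411146,  0.02206361,
       -0.06402853, -0.53465244]), 'joint_efforts': array([ -5.1881218 , -36.7026186 ,  -1.49851441, -29.18492675,
        -0.38539211,   0.46498703,   1.04516443]), 'position': array([0.30205168, 0.32876889, 0.24186097]), 'ee_rot': array([-1.76284576e+00, -2.60017957e+00, -1.31150337e-04]), 'force': array([ 1.01788445, -0.19189439, -0.58894361]), 'ft_torque': array([-0.05267466, -0.0610134 , -0.03040351]), 'width': 1.0003574366638437}
```

Request:
jog_arm --moves '[{"xyz": [-9.6, 1.1, -0.13], "twist": [0, 0, 1.48], "grip": -1}, {"xyz": [-9.6, 1.1, -0.13], "twist": [0, 0, 1.48], "grip": -1}, {"xyz": [-9.6, 1.1, -0.13], "twist": [0, 0, 1.48], "grip": -1}, {"xyz": [-9.6, 1.1, -0.13], "twist": [0, 0, 1.48], "grip": -1}, {"xyz": [-9.6, 1.1, -0.13], "twist": [0, 0, 1.48], "grip": -1}]'

```text
clock: 1.35
position: [0.4516, 0.0548, 0.2463]
ee_rot: [-2.075, -2.359, -0.001]
force: [1.3, 0.3, 0.1]
width: 1.002
```

```bash
python3 -c "
from h import *
goto(.5775,-.1827,.25,6.9)"
```

```text
xyz [-4.193, 1.577, -0.064] twist [0.002, -0.003, 0.042] | t 1.35 F [1.3 0.3 0.1] yaw 7.32 tz [ 3.e-04  6.e-04 -1.e+00] w 1.002
```

Request:
jog_arm --moves '[{"xyz": [-4.19, 1.58, -0.06], "twist": [0, 0, 0.04], "grip": -1}, {"xyz": [-4.19, 1.58, -0.06], "twist": [0, 0, 0.04], "grip": -1}, {"xyz": [-4.19, 1.58, -0.06], "twist": [0, 0, 0.04], "grip": -1}, {"xyz": [-4.19, 1.58, -0.06], "twist": [0, 0, 0.04], "grip": -1}, {"xyz": [-4.19, 1.58, -0.06], "twist": [0, 0, 0.04], "grip": -1}]'

```text
clock: 1.98
position: [0.5773, -0.1853, 0.2493]
ee_rot: [2.089, 2.345, -0.003]
force: [-1.4, 0.7, 0.3]
width: 1.0
```

```bash
python3 -c "
from h import *
goto(.5775,-.1827,.118,6.9)"
```

```text
xyz [0.048, 0.011, 2.188] twist [-0.005, 0.013, -0.028] | t 1.98 F [-1.4  0.7  0.3] yaw 6.62 tz [-6.0e-04 -2.3e-03 -1.0e+00] w 1.0
```

Request:
jog_arm --moves '[{"xyz": [0.05, 0.01, 0.9], "twist": [0, 0, -0.02], "grip": -1}, {"xyz": [0.05, 0.01, 1.7], "twist": [0, 0, -0.02], "grip": -1}, {"xyz": [0.05, 0.01, 1.7], "twist": [0, 0, -0.02], "grip": -1}]'

```text
clock: 2.35
position: [0.5748, -0.1759, 0.1446]
ee_rot: [-2.075, -2.35, 0.005]
force: [1.0, -1.1, 1.1]
width: 1.003
```

```bash
python3 -c "
from h import *
goto(.5775,-.1827,.118,6.9)"
```

```text
xyz [-0.119, 0.034, 0.443] twist [-0.039, -0.017, 0.023] | t 2.35 F [ 1.  -1.1  1.1] yaw 7.13 tz [-0.0071  0.002  -1.    ] w 1.003
```

Request:
jog_arm --moves '[{"xyz": [0, 0, 0], "twist": [0, 0, 0], "grip": -1}, {"xyz": [0, 0, 0], "twist": [0, 0, 0], "grip": -1}, {"xyz": [0, 0, 0], "twist": [0, 0, 0], "grip": -1}]'

```text
clock: 2.72
position: [0.5781, -0.178, 0.1493]
ee_rot: [2.078, 2.353, 0.002]
force: [0.5, -0.4, -0.3]
width: 0.999
```

```bash
python3 -c "
from h import *
goto(.5775,-.1827,.118,6.9)"
```

```text
xyz [-0.077, -0.02, 0.521] twist [0.014, 0.003, 0.02] | t 2.73 F [ 0.5 -0.4 -0.3] yaw 7.1 tz [ 2.5e-03 -2.0e-04 -1.0e+00] w 0.999
```

Request:
jog_arm --moves '[{"xyz": [-0.08, -0.02, 0.3], "twist": [0, 0, -0.02], "grip": -1}, {"xyz": [-0.08, -0.02, 0.52], "twist": [0, 0, -0.02], "grip": -1}, {"xyz": [-0.08, -0.02, 0.52], "twist": [0, 0, -0.02], "grip": -1}, {"xyz": [-0.08, -0.02, 0.52], "twist": [0, 0, -0.02], "grip": -1}]'

```text
clock: 3.22
position: [0.5766, -0.1828, 0.1163]
ee_rot: [-2.076, -2.358, 0.001]
force: [0.7, 0.2, -0.3]
width: 1.0
```

```bash
python3 -c "
from h import *
goto(.5775,-.1827,.118,6.9)
cv2.imwrite('pics/t1.png',cv2.resize(arm.get_image('scene')[230:350,220:380],None,fx=5,fy=5,interpolation=2))"
```

```text
xyz [0.0, 0.015, -0.028] twist [-0.003, -0.0, 0.037] | t 3.23 F [ 0.7  0.2 -0.3] yaw 7.27 tz [-5.e-04 -1.e-04 -1.e+00] w 1.0
```

View pics/t1.png

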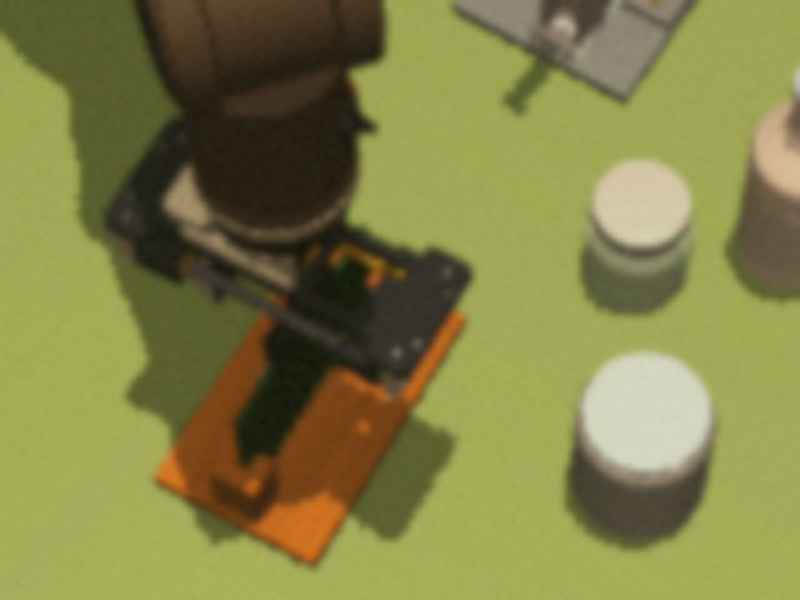

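The gripper straddles the bar in the middle of the stand, around (320,310) in the crop. Closing softly first.

Request:
jog_arm --moves '[{"xyz": [0, 0.015, -0.02], "twist": [0, 0, 0.03], "grip": 1}, {"xyz": [0, 0.015, -0.02], "twist": [0, 0, 0.03], "grip": 1}, {"xyz": [0, 0.015, -0.02], "twist": [0, 0, 0.03], "grip": 1}, {"xyz": [0, 0.015, -0.02], "twist": [0, 0, 0.03], "grip": 1}, {"xyz": [0, 0.015, -0.02], "twist": [0, 0, 0.03], "grip": 1}]' --force 8

```text
clock: 3.9
position: [0.5775, -0.1826, 0.1177]
ee_rot: [-2.082, -2.353, -0.0]
force: [-0.8, 0.4, -0.1]
width: 0.511
```

Request:
jog_arm --moves '[{"xyz": [0, 0, 0], "twist": [0, 0, 0], "grip": 1}, {"xyz": [0, 0, 0], "twist": [0, 0, 0], "grip": 1}, {"xyz": [0, 0, 0], "twist": [0, 0, 0], "grip": 1}, {"xyz": [0, 0, 0], "twist": [0, 0, 0], "grip": 1}]'

```text
clock: 4.4
position: [0.5778, -0.1826, 0.1177]
ee_rot: [2.082, 2.352, 0.0]
force: [0.7, -0.5, -1.1]
width: 0.131
```

```bash
python3 -c "
from h import *
goto(.5775,-.1827,.2,6.9);print(arm.observe())"
```

```text
xyz [-0.002, -0.004, -1.371] twist [0.002, 0.0, 0.009] | t 4.4 F [ 0.7 -0.5 -1.1] yaw 6.99 tz [ 4.e-04 -0.e+00 -1.e+00] w 0.131
{'clock': 4.4, 'joints': array([-0.19179659,  0.58125895,  0.61012536,  1.79200024, -0.41395338,
        0.89859757,  0.72587833]), 'dq': array([-0.00030442,  0.00128123, -0.00133641, -0.00145541, -0.00102729,
       -0.0009237 ,  0.00038413]), 'joint_efforts': array([ 2.93182489e-01, -6.46545553e+01,  1.16386843e+01, -2.43359095e+01,
        1.74278500e-01,  4.83332332e-01, -5.71986625e-02]), 'position': array([ 0.57778704, -0.1825729 ,  0.11774544]), 'ee_rot': array([2.08168543e+00, 2.35245650e+00, 4.39096455e-04]), 'force': array([ 0.74068299, -0.48627892, -1.11799911]), 'ft_torque': array([-0.09395396, -0.24536213,  0.08652894]), 'width': 0.130539041930973}
```

Request:
jog_arm --moves '[{"xyz": [0, 0, 0], "twist": [0, 0, 0], "grip": 1}, {"xyz": [0, 0, 0], "twist": [0, 0, 0], "grip": 1}, {"xyz": [0, 0, -0.25], "twist": [0, 0, 0], "grip": 1}, {"xyz": [0, 0, -0.6], "twist": [0, 0, 0], "grip": 1}, {"xyz": [0, 0, -1.0], "twist": [0, 0, 0], "grip": 1}]' --force 35

```text
clock: 5.03
position: [0.5768, -0.1825, 0.1784]
ee_rot: [-2.081, -2.351, 0.001]
force: [-0.9, 0.2, -2.0]
width: 0.124
```

Request:
jog_arm --moves '[{"xyz": [0, 0, -0.5], "twist": [0, 0, 0], "grip": 1}, {"xyz": [0, 0, -1.2], "twist": [0, 0, 0], "grip": 1}, {"xyz": [0, 0, -2.05], "twist": [0, 0, 0], "grip": 1}, {"xyz": [0, 0, -2.05], "twist": [0, 0, 0], "grip": 1}, {"xyz": [0, 0, -2.05], "twist": [0, 0, 0], "grip": 1}]'

```text
clock: 5.65
position: [0.5768, -0.1824, 0.3001]
ee_rot: [-2.081, -2.351, 0.001]
force: [-1.4, -0.0, -3.7]
width: 0.127
```

```bash
python3 -c "
from h import *
goto(.5458,.2021,.3,3.95)"
```

```text
xyz [6.423, 0.266, 0.007] twist [-0.007, -0.005, 0.302] | t 5.65 F [-1.4 -0.  -3.7] yaw 6.97 tz [-1.3e-03  7.0e-04 -1.0e+00] w 0.127
```

Request:
jog_arm --moves '[{"xyz": [0.5, 0.0, 0], "twist": [0, 0, 0.1], "grip": 1}, {"xyz": [1.3, 0.05, 0], "twist": [0, 0, 0.2], "grip": 1}, {"xyz": [2.2, 0.1, 0], "twist": [0, 0, 0.3], "grip": 1}, {"xyz": [3.1, 0.13, 0], "twist": [0, 0, 0.3], "grip": 1}, {"xyz": [4.0, 0.17, 0], "twist": [0, 0, 0.3], "grip": 1}]'

```text
clock: 6.28
position: [0.5569, 0.0585, 0.299]
ee_rot: [-2.142, -2.296, 0.004]
force: [0.3, 0.9, -2.2]
width: 0.128
```

Request:
jog_arm --moves '[{"xyz": [0.9, 0.15, 0], "twist": [0, 0, 0], "grip": 1}, {"xyz": [1.6, 0.22, 0], "twist": [0, 0, 0], "grip": 1}, {"xyz": [2.1, 0.25, 0], "twist": [0, 0, 0], "grip": 1}, {"xyz": [2.35, 0.25, 0], "twist": [0, 0, 0], "grip": 1}, {"xyz": [2.35, 0.25, 0], "twist": [0, 0, 0], "grip": 1}]'

```text
clock: 6.9
position: [0.563, 0.1988, 0.2996]
ee_rot: [-2.141, -2.298, 0.003]
force: [0.7, -1.8, -2.1]
width: 0.131
```

Request:
jog_arm --moves '[{"xyz": [0, 0, 0], "twist": [0, 0, 0], "grip": 1}, {"xyz": [0, 0, 0], "twist": [0, 0, 0], "grip": 1}, {"xyz": [0, 0, 0], "twist": [0, 0, 0], "grip": 1}]'

```text
clock: 7.28
position: [0.5638, 0.1976, 0.3009]
ee_rot: [2.145, 2.296, 0.0]
force: [-2.1, -0.9, -3.7]
width: 0.127
```

```bash
python3 -c "
from h import *
goto(.5458,.2021,.225,3.95)"
```

```text
xyz [0.095, -0.295, 1.265] twist [0.001, -0.001, -0.005] | t 7.28 F [-2.1 -0.9 -3.7] yaw 3.9 tz [ 2.e-04  2.e-04 -1.e+00] w 0.127
```

Request:
jog_arm --moves '[{"xyz": [0.09, -0.29, 0.5], "twist": [0, 0, 0], "grip": 1}, {"xyz": [0.09, -0.29, 1.0], "twist": [0, 0, 0], "grip": 1}, {"xyz": [0.09, -0.29, 1.26], "twist": [0, 0, 0], "grip": 1}, {"xyz": [0.09, -0.29, 1.26], "twist": [0, 0, 0], "grip": 1}, {"xyz": [0.09, -0.29, 1.26], "twist": [0, 0, 0], "grip": 1}]'

```text
clock: 7.9
position: [0.5468, 0.2026, 0.2262]
ee_rot: [2.143, 2.296, 0.002]
force: [0.4, -0.6, -2.4]
width: 0.128
```

```bash
python3 -c "
from h import *
goto(.5458,.2021,.206,3.95)
a=cv2.resize(arm.get_image('scene')[140:265,295:395],None,fx=5,fy=5,interpolation=2)[:600]
t=cv2.resize(arm.get_image('top')[210:295,180:320],None,fx=4,fy=4,interpolation=2)[:600]
a=a[:,:500]; c=np.zeros((600,800,3),np.uint8); 
a=cv2.resize(a,None,fx=.88,fy=.88); c[:a.shape[0],:a.shape[1]]=a
cv2.imwrite('pics/s2.png',np.clip(cv2.resize(cv2.imread('pics/s2.png') if 0 else a,None,fx=1,fy=1)*1.0,0,255).astype(np.uint8)); cv2.imwrite('pics/t2.png',t)
"
```

```text
xyz [-0.008, -0.018, 0.336] twist [0.009, -0.002, 0.001] | t 7.9 F [ 0.4 -0.6 -2.4] yaw 3.96 tz [ 1.5e-03  5.0e-04 -1.0e+00] w 0.128
```

View pics/s2.png

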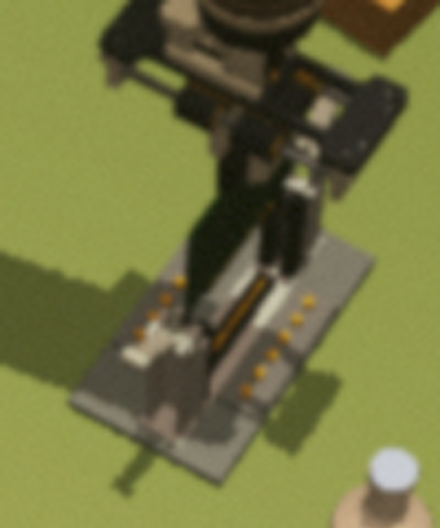

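Request:
jog_arm --moves '[{"xyz": [-0.01, -0.02, 0.14], "twist": [0, 0, 0], "grip": 1}, {"xyz": [-0.01, -0.02, 0.28], "twist": [0, 0, 0], "grip": 1}, {"xyz": [-0.01, -0.02, 0.28], "twist": [0, 0, 0], "grip": 1}, {"xyz": [-0.01, -0.02, 0.28], "twist": [0, 0, 0], "grip": 1}]'

```text
clock: 8.5
position: [0.5448, 0.202, 0.2083]
ee_rot: [2.143, 2.297, -0.0]
force: [0.7, -0.6, -2.4]
width: 0.129
```

Request:
jog_arm --moves '[{"xyz": [0, 0, 0.03], "twist": [0, 0, 0], "grip": 1}, {"xyz": [0, 0, 0.05], "twist": [0, 0, 0], "grip": 1}, {"xyz": [0, 0, 0.05], "twist": [0, 0, 0], "grip": 1}]'

```text
clock: 8.88
position: [0.5449, 0.2021, 0.2057]
ee_rot: [2.143, 2.297, 0.001]
force: [-0.1, -0.1, 0.9]
width: 0.13
```

Request:
jog_arm --moves '[{"xyz": [0, 0, 0.02], "twist": [0, 0, 0], "grip": 1}, {"xyz": [0, 0, 0.04], "twist": [0, 0, 0], "grip": 1}, {"xyz": [0, 0, 0.04], "twist": [0, 0, 0], "grip": 1}]'

```text
clock: 9.25
position: [0.5456, 0.2024, 0.2051]
ee_rot: [2.143, 2.297, 0.004]
force: [-4.8, -1.3, 19.2]
width: 0.133
```

```bash
python3 -c "
from h import *
goto(.5458,.2021,.2,3.95);print(arm.observe()['position'],arm.observe()['ft_torque'])"
```

```text
xyz [-0.005, 0.004, 0.084] twist [0.012, -0.011, 0.004] | t 9.25 F [-4.8 -1.3 19.2] yaw 3.99 tz [ 0.0019  0.002  -1.    ] w 0.133
[0.5455523  0.20240374 0.20505735] [-0.51987563  1.61490131  0.01707315]
```

Contact with a lip at TCP z 0.205 (19 N). Backing off.

Request:
jog_arm --moves '[{"xyz": [0, 0, -0.1], "twist": [0, 0, 0], "grip": 1}, {"xyz": [0, 0, -0.1], "twist": [0, 0, 0], "grip": 1}, {"xyz": [0, 0, -0.1], "twist": [0, 0, 0], "grip": 1}, {"xyz": [0, 0, -0.1], "twist": [0, 0, 0], "grip": 1}]'

```text
clock: 9.75
position: [0.5446, 0.202, 0.2085]
ee_rot: [-2.143, -2.297, 0.001]
force: [0.7, -0.3, -2.0]
width: 0.129
```

```bash
python3 -c "
from h import *
goto(.5465,.2021,.2078,3.95);print(arm.observe()['position'],arm.observe()['ft_torque'])
cv2.imwrite('pics/t3.png',cv2.resize(arm.get_image('top')[210:290,185:315],None,fx=6,fy=6,interpolation=2))"
```

```text
xyz [-0.001, 0.032, 0.012] twist [-0.003, 0.002, 0.003] | t 9.75 F [ 0.7 -0.3 -2. ] yaw 3.98 tz [-5.e-04 -3.e-04 -1.e+00] w 0.129
[0.54458    0.2020103  0.20852073] [-0.07170524  0.04797736 -0.01172109]
```

View pics/t3.png

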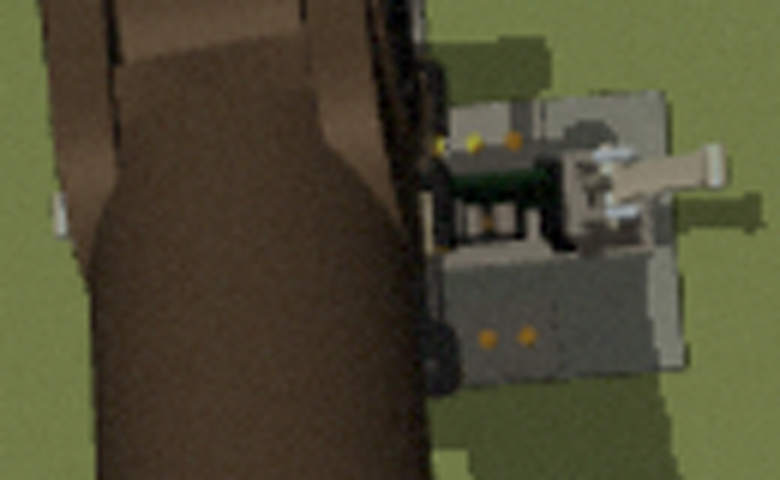

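Request:
jog_arm --moves '[{"xyz": [0, 0.028, 0.0], "twist": [0, 0, 0], "grip": 1}, {"xyz": [0, 0.028, 0.0], "twist": [0, 0, 0], "grip": 1}, {"xyz": [0, 0.028, 0.025], "twist": [0, 0, 0], "grip": 1}, {"xyz": [0, 0.028, 0.05], "twist": [0, 0, 0], "grip": 1}, {"xyz": [0, 0.028, 0.05], "twist": [0, 0, 0], "grip": 1}]'

```text
clock: 10.42
position: [0.5464, 0.2022, 0.2058]
ee_rot: [-2.143, -2.297, 0.0]
force: [0.2, -0.5, -1.9]
width: 0.126
```

Request:
jog_arm --moves '[{"xyz": [0, 0, 0.012], "twist": [0, 0, 0], "grip": 1}, {"xyz": [0, 0, 0.025], "twist": [0, 0, 0], "grip": 1}, {"xyz": [0, 0, 0.025], "twist": [0, 0, 0], "grip": 1}]'

```text
clock: 10.8
position: [0.5467, 0.2023, 0.2047]
ee_rot: [2.143, 2.297, 0.001]
force: [-0.8, 0.1, 2.2]
width: 0.131
```

```bash
python3 -c "
from h import *
goto(.5465,.2021,.2078,3.95);print(arm.observe()['position'],arm.observe()['ft_torque'])
t=cv2.imread('pics/top0.png').astype(int);hs=cv2.cvtColor(t.astype(np.uint8),cv2.COLOR_BGR2HSV)
ex=np.array([.9976,.0689]);c=np.array([.5383,.2016])
def st(m,z,nm):
    ys,xs=np.nonzero(m)
    w=ray('top',(xs.mean(),ys.mean()),z)[:2]-c; print(nm,len(xs),xs.mean().round(2),ys.mean().round(2),'off',(w@ex*1000).round(2),'along',(w@np.array([-ex[1],ex[0]])*1000).round(1))
def win(m,x0,x1,y0,y1):
    o=np.zeros_like(m);o[y0:y1,x0:x1]=m[y0:y1,x0:x1];return o
yel=(hs[...,0]>18)&(hs[...,0]<32)&(hs[...,1]>140)
st(win(yel,236,274,243,253),.024,'contact')
st(win(yel,230,280,230,242),.010,'dotsT');st(win(yel,230,280,260,272),.010,'dotsB')
blk=hs[...,2]<60
for a in((222,236),(273,281)): st(win(blk,a[0],a[1],232,260),.108,'blk')
for y in range(234,259): print(y,hs[y,222:240,2],hs[y,270:284,2])
"
```

```text
xyz [-0.003, -0.004, -0.051] twist [0.004, -0.002, 0.004] | t 10.8 F [-0.8  0.1  2.2] yaw 3.99 tz [ 6.e-04  4.e-04 -1.e+00] w 0.131
[0.54671474 0.2023098  0.20474591] [-0.21309017  0.14665572 -0.04342123]
contact 49 252.86 247.78 off 8.01 along 5.5
dotsT 25 253.44 234.28 off 47.07 along 3.0
dotsB 25 255.92 266.92 off -43.83 along 1.9
blk 136 227.99 248.85 off 0.03 along 61.4
blk 56 276.64 244.18 off 2.62 along -65.4
234 [103 100 101  99 101 102  99 102 102  97  99 106 107 110 110 120 116 111] [118 106 106 111 106  96 102 102 102 102 103 105 106 100]
235 [101 101 103  98  99 102 102 100 103 101 104 108 108 109 116 138 131 100] [110 110 109 112 109  89 104 104 115 133 132 139 141 143]
236 [102  99 102 101  98 103  99  99 102  99  99 104 106 109 123 142 134  84] [110 110 106 106  78  74  75  75 103 150 150 151 148 151]
237 [ 99  98  99  99 101 101  98 100 102 100 100 104 108 107 113 122 110 103] [107 112 109 105  53  41  40  42  69 148 144  75  73  77]
238 [ 98 101 100 101 100 101 104 103 104 100 102 102 105 109 107 110 110 108] [109 111 106 105  46  32  34  30  64 151 146 110  68  76]

[... 2019 characters left out ...]
 91 104  97  98  99]
254 [ 56  60  50  40  36  16   4   0   1   4   0  28  80 102 107 152 150 146] [110 111 105 106 106 104 100 102 103 105 105 106 104 105]
255 [ 50  45  45  44  41  43  20  15  15   4   6  29  79 100 101 147 146 145] [108 105 104 106 107 103 108 106 107 108 103 104 105 105]
256 [ 65  72  69  58  49  45  43  50  90  92  83 118 117  98 102 113 108  92] [106 104 105 105 105 106 104 107 106 106 106 104 104 104]
257 [ 93  99  96  74  56  85  84  88 103 101 100 105 106  98 102 100  99  97] [107 106 105 106 105 105 105 105 105 103 105 103 107 105]
258 [103 106 103 101  96 100  97 102 101 103 102 101 103 101 100 100 101 100] [102 106 104 102 105 105 104 106 103 104 104 106 104 107]
```

```bash
python3 -c "
from h import *
ex=np.array([.9976,.0689]);c=np.array([.5383,.2016])
for p in((226,246.1),(276.5,241.9)):
    w=ray('top',p,.108)[:2];print(w,(w-c)@ex*1000,(w-c)@[-.0689,.9976])
o=arm.observe();print((o['position'][:2]-c)@ex)"
```

```text
[0.54133775 0.26809296] 7.611822810807298 0.06612407937569816
[0.55140071 0.1368811 ] 8.610133750692347 -0.0654662170533334
0.00844344936300635
```

Request:
jog_arm --moves '[{"xyz": [0, 0, 0.01], "twist": [0, 0, 0], "grip": 1}, {"xyz": [0, 0, 0.015], "twist": [0, 0, 0], "grip": 1}, {"xyz": [0, 0, 0.015], "twist": [0, 0, 0], "grip": 1}]'

```text
clock: 11.18
position: [0.5465, 0.2025, 0.2034]
ee_rot: [-2.143, -2.298, -0.001]
force: [0.5, 2.2, -1.5]
width: 0.128
```

```bash
python3 -c "
from h import *
goto(.5465,.2021,.2078,3.95);print(arm.observe()['position'],arm.observe()['ft_torque'])"
```

```text
xyz [-0.006, -0.001, -0.073] twist [0.001, -0.002, 0.005] | t 11.18 F [ 0.5  2.2 -1.5] yaw 4.0 tz [ 2.e-04  3.e-04 -1.e+00] w 0.128
[0.54652328 0.20247088 0.20344199] [ 0.5028747  -0.2829392   0.07425357]
```

Request:
jog_arm --moves '[{"xyz": [0, 0, 0.02], "twist": [0, 0, 0], "grip": 1}, {"xyz": [0, 0, 0.035], "twist": [0, 0, 0], "grip": 1}, {"xyz": [0, 0, 0.035], "twist": [0, 0, 0], "grip": 1}]'

```text
clock: 11.55
position: [0.5465, 0.2024, 0.2014]
ee_rot: [-2.143, -2.297, -0.0]
force: [2.0, 2.6, -1.9]
width: 0.13
```

```bash
python3 -c "
from h import *
goto(.5465,.2021,.2078,3.95);print(arm.observe()['position'],arm.observe()['ft_torque'])"
```

```text
xyz [-0.004, -0.001, -0.107] twist [0.001, -0.001, 0.004] | t 11.55 F [ 2.   2.6 -1.9] yaw 3.99 tz [ 2.e-04  3.e-04 -1.e+00] w 0.13
[0.54652535 0.20236932 0.20139536] [ 0.72613333 -0.28320297  0.08836059]
```

Request:
jog_arm --moves '[{"xyz": [0.012, 0, 0.05], "twist": [0, 0, 0], "grip": 1}, {"xyz": [0.012, 0, 0.12], "twist": [0, 0, 0], "grip": 1}, {"xyz": [0.012, 0, 0.2], "twist": [0, 0, 0], "grip": 1}, {"xyz": [0.012, 0, 0.25], "twist": [0, 0, 0], "grip": 1}, {"xyz": [0.012, 0, 0.25], "twist": [0, 0, 0], "grip": 1}]'

```text
clock: 12.18
position: [0.5464, 0.2026, 0.186]
ee_rot: [2.143, 2.297, -0.001]
force: [2.8, 1.0, -5.0]
width: 0.13
```

```bash
python3 -c "
from h import *
goto(.5465,.2021,.132,3.95);print(arm.observe()['position'],arm.observe()['ft_torque'])"
```

```text
xyz [-0.008, 0.001, 0.9] twist [-0.001, 0.003, 0.002] | t 12.18 F [ 2.8  1.  -5. ] yaw 3.97 tz [-2.e-04 -5.e-04 -1.e+00] w 0.13
[0.54641191 0.2026256  0.18601126] [ 0.31849035 -0.71212752  0.12084297]
```

Request:
jog_arm --moves '[{"xyz": [0.005, 0.007, 0.1], "twist": [0, 0, 0], "grip": 1}, {"xyz": [0.005, 0.007, 0.2], "twist": [0, 0, 0], "grip": 1}, {"xyz": [0.005, 0.007, 0.3], "twist": [0, 0, 0], "grip": 1}, {"xyz": [0.005, 0.007, 0.4], "twist": [0, 0, 0], "grip": 1}, {"xyz": [0.005, 0.007, 0.4], "twist": [0, 0, 0], "grip": 1}]'

```text
clock: 12.8
position: [0.5466, 0.203, 0.1618]
ee_rot: [-2.143, -2.297, 0.001]
force: [0.8, 0.1, -2.4]
width: 0.133
```

```bash
python3 -c "
from h import *
goto(.5465,.2021,.132,3.95);print(arm.observe()['position'],arm.observe()['ft_torque'])"
```

```text
xyz [-0.015, -0.003, 0.497] twist [-0.004, 0.003, 0.003] | t 12.8 F [ 0.8  0.1 -2.4] yaw 3.98 tz [-6.e-04 -5.e-04 -1.e+00] w 0.133
[0.54663315 0.20303742 0.16182492] [-0.04409677 -0.28810681  0.11249071]
```

Forces are free now. Descending to about 2 mm above the expected rest, with 0.1297 the expected TCP height at rest.

Request:
jog_arm --moves '[{"xyz": [0, 0.003, 0.12], "twist": [0, 0, 0], "grip": 1}, {"xyz": [0, 0.003, 0.24], "twist": [0, 0, 0], "grip": 1}, {"xyz": [0, 0.003, 0.36], "twist": [0, 0, 0], "grip": 1}, {"xyz": [0, 0.003, 0.49], "twist": [0, 0, 0], "grip": 1}, {"xyz": [0, 0.003, 0.49], "twist": [0, 0, 0], "grip": 1}]'

```text
clock: 13.42
position: [0.5468, 0.2031, 0.1323]
ee_rot: [-2.143, -2.297, 0.001]
force: [-0.2, 1.1, -2.5]
width: 0.128
```

Request:
jog_arm --moves '[{"xyz": [0, 0, 0], "twist": [0, 0, 0], "grip": 1}, {"xyz": [0, 0, 0], "twist": [0, 0, 0], "grip": 1}]'

```text
clock: 13.68
position: [0.547, 0.2033, 0.1332]
ee_rot: [-2.143, -2.297, -0.0]
force: [-0.0, -0.3, -1.9]
width: 0.127
```

```bash
python3 -c "
from h import *
goto(.5465,.2021,.1297,3.95);print(arm.observe()['position'],arm.observe()['ft_torque'])"
```

```text
xyz [-0.019, -0.01, 0.059] twist [0.001, -0.001, 0.003] | t 13.68 F [-0.  -0.3 -1.9] yaw 3.98 tz [ 1.e-04  2.e-04 -1.e+00] w 0.127
[0.54703412 0.20326615 0.13324264] [-0.07291083  0.07895449 -0.01945445]
```

Request:
jog_arm --moves '[{"xyz": [0, 0, 0.01], "twist": [0, 0, 0], "grip": 1}, {"xyz": [0, 0, 0.02], "twist": [0, 0, 0], "grip": 1}, {"xyz": [0, 0, 0.03], "twist": [0, 0, 0], "grip": 1}, {"xyz": [0, 0, 0.03], "twist": [0, 0, 0], "grip": 1}, {"xyz": [0, 0, 0.03], "twist": [0, 0, 0], "grip": 1}]'

```text
clock: 14.3
position: [0.547, 0.2032, 0.1312]
ee_rot: [-2.143, -2.297, -0.0]
force: [0.2, -0.6, -2.1]
width: 0.126
```

Request:
jog_arm --moves '[{"xyz": [0, 0, 0.01], "twist": [0, 0, 0], "grip": 1}, {"xyz": [0, 0, 0.01], "twist": [0, 0, 0], "grip": 1}, {"xyz": [0, 0, 0.01], "twist": [0, 0, 0], "grip": 1}]'

```text
clock: 14.68
position: [0.547, 0.2032, 0.1306]
ee_rot: [-2.143, -2.297, 0.0]
force: [0.0, 0.7, -2.1]
width: 0.129
```

Request:
jog_arm --moves '[{"xyz": [0, 0, 0.008], "twist": [0, 0, 0], "grip": 1}, {"xyz": [0, 0, 0.008], "twist": [0, 0, 0], "grip": 1}, {"xyz": [0, 0, 0.008], "twist": [0, 0, 0], "grip": 1}]'

```text
clock: 15.05
position: [0.547, 0.2032, 0.1301]
ee_rot: [-2.143, -2.297, -0.0]
force: [0.9, 0.7, -2.1]
width: 0.129
```

Request:
jog_arm --moves '[{"xyz": [0, 0, 0.006], "twist": [0, 0, 0], "grip": 1}, {"xyz": [0, 0, 0.006], "twist": [0, 0, 0], "grip": 1}, {"xyz": [0, 0, 0.006], "twist": [0, 0, 0], "grip": 1}]'

```text
clock: 15.42
position: [0.547, 0.2032, 0.1298]
ee_rot: [-2.143, -2.297, -0.0]
force: [-0.5, -0.4, -2.3]
width: 0.129
```

Request:
jog_arm --moves '[{"xyz": [0, 0, 0.006], "twist": [0, 0, 0], "grip": 1}, {"xyz": [0, 0, 0.006], "twist": [0, 0, 0], "grip": 1}, {"xyz": [0, 0, 0.006], "twist": [0, 0, 0], "grip": 1}]'

```text
clock: 15.8
position: [0.5471, 0.2032, 0.1296]
ee_rot: [2.143, 2.297, 0.001]
force: [-0.8, 0.9, 0.7]
width: 0.129
```

Request:
jog_arm --moves '[{"xyz": [0, 0, 0.006], "twist": [0, 0, 0], "grip": 1}, {"xyz": [0, 0, 0.006], "twist": [0, 0, 0], "grip": 1}, {"xyz": [0, 0, 0.006], "twist": [0, 0, 0], "grip": 1}]'

```text
clock: 16.18
position: [0.547, 0.2032, 0.1291]
ee_rot: [2.143, 2.297, 0.0]
force: [-0.3, -0.2, 3.3]
width: 0.131
```

Resting is felt: 2.8 N on the contacts at 0.1296, then 5.4 N at 0.1291. I'll back off half a millimetre and open.

Request:
jog_arm --moves '[{"xyz": [0, 0, -0.006], "twist": [0, 0, 0], "grip": 1}, {"xyz": [0, 0, -0.006], "twist": [0, 0, 0], "grip": 1}, {"xyz": [0, 0, -0.006], "twist": [0, 0, 0], "grip": 1}]' --force 8

```text
clock: 16.55
position: [0.547, 0.2033, 0.1295]
ee_rot: [2.143, 2.297, 0.0]
force: [-0.5, 0.2, 1.9]
width: 0.13
```

Request:
jog_arm --moves '[{"xyz": [0, 0, 0], "twist": [0, 0, 0], "grip": 0.5}, {"xyz": [0, 0, 0], "twist": [0, 0, 0], "grip": 0.3}, {"xyz": [0, 0, 0], "twist": [0, 0, 0], "grip": 0.2}, {"xyz": [0, 0, 0], "twist": [0, 0, 0], "grip": 0.2}]'

```text
clock: 17.05
position: [0.547, 0.2033, 0.1294]
ee_rot: [2.143, 2.297, 0.0]
force: [0.2, 0.2, 0.2]
width: 0.397
```

Request:
jog_arm --moves '[{"xyz": [0, 0, -0.5], "twist": [0, 0, 0], "grip": 0.2}, {"xyz": [0, 0, -1.2], "twist": [0, 0, 0], "grip": 0.2}, {"xyz": [0, 0, -2.2], "twist": [0, 0, 0], "grip": 0.2}, {"xyz": [0, 0, -2.5], "twist": [0, 0, 0], "grip": 1}, {"xyz": [0, 0, -2.5], "twist": [0, 0, 0], "grip": 1}]'

```text
clock: 17.68
position: [0.5478, 0.2034, 0.2809]
ee_rot: [2.142, 2.297, 0.005]
force: [-0.8, -0.0, -0.4]
width: 0.233
```

```bash
cat >> h.py <<'E'
N=np.array([.547,.203]);YAW=3.97
def nest(y,z,lab="",x=0):
    o=arm.observe();R0=R.from_rotvec(o["ee_rot"]).as_matrix();a=np.radians(YAW)
    p=np.r_[N+x*np.array([np.cos(a),np.sin(a)])+y*np.array([-np.sin(a),np.cos(a)]),z]
    print(lab,np.round(R0.T@(p-o["position"])/.06,3).tolist())
def lev(s,v): nest(s*(.0920+.06*np.sin(v-.4)+.0145),.122+.06*np.cos(v-.4)+.008,v)
def st():
    o=arm.observe();a=np.radians(YAW);d=o["position"][:2]-N
    print("t",round(o["clock"],2),"nest x,y,z",np.round([d@[np.cos(a),np.sin(a)],d@[-np.sin(a),np.cos(a)],o["position"][2]],4),"F",np.round(o["force"],1),"w",round(o["width"],3))
E
python3 -c "
from h import *
st();nest(.18,.281);nest(.18,.174);lev(1,1.2)
goto(.547,.2033,.28,3.97)"
```

```text
t 17.68 nest x,y,z [0.0008 0.0004 0.2809] F [-0.8 -0.  -0.4] w 0.233
 [2.994, -0.012, 0.002]
 [2.992, -0.017, 1.785]
1.2 [2.484, -0.017, 1.821]
xyz [-0.001, -0.013, 0.014] twist [0.016, -0.009, 0.002] | t 17.68 F [-0.8 -0.  -0.4] yaw 3.99 tz [ 0.0027  0.0017 -1.    ] w 0.233
```

Request:
jog_arm --moves '[{"xyz": [0.9, -0.01, 0], "twist": [0, 0, 0], "grip": 1}, {"xyz": [1.9, -0.01, 0], "twist": [0, 0, 0], "grip": 1}, {"xyz": [2.7, -0.01, 0], "twist": [0, 0, 0], "grip": 1}, {"xyz": [3.0, -0.01, 0.3], "twist": [0, 0, 0], "grip": 1}, {"xyz": [3.0, -0.01, 0.9], "twist": [0, 0, 0], "grip": 1}]'

```text
clock: 18.3
position: [0.5335, 0.3843, 0.2236]
ee_rot: [2.14, 2.3, 0.0]
force: [0.1, 0.6, -0.6]
width: 0.007
```

Request:
jog_arm --moves '[{"xyz": [0, 0, 0.6], "twist": [0, 0, 0], "grip": 1}, {"xyz": [0, 0, 0.88], "twist": [0, 0, 0], "grip": 1}, {"xyz": [0, 0, 0.88], "twist": [0, 0, 0], "grip": 1}, {"xyz": [0, 0, 0.88], "twist": [0, 0, 0], "grip": 1}]'

```text
clock: 18.8
position: [0.5347, 0.3827, 0.1738]
ee_rot: [2.143, 2.296, 0.003]
force: [-0.2, 0.3, -0.0]
width: 0.007
```

```bash
python3 -c "
from h import *
st()
for v in (1.25,1.15,1.05,.95,.85,.75,.65,.55,.45,.35,.25):lev(1,v)
cv2.imwrite('pics/s3.png',cv2.resize(arm.get_image('scene')[120:270,280:420],None,fx=4,fy=4,interpolation=2))"
```

```text
t 18.8 nest x,y,z [0.0002 0.1801 0.1738] F [-0.2  0.3 -0. ] w 0.007
1.25 [-0.476, -0.003, 0.069]
1.15 [-0.545, -0.003, -0.003]
1.05 [-0.622, -0.003, -0.067]
0.95 [-0.704, -0.003, -0.124]
0.85 [-0.792, -0.003, -0.172]
0.75 [-0.884, -0.003, -0.211]
0.65 [-0.979, -0.003, -0.24]
0.55 [-1.077, -0.002, -0.26]
0.45 [-1.177, -0.002, -0.27]
0.35 [-1.277, -0.002, -0.27]
0.25 [-1.376, -0.002, -0.26]
```

View pics/s3.png

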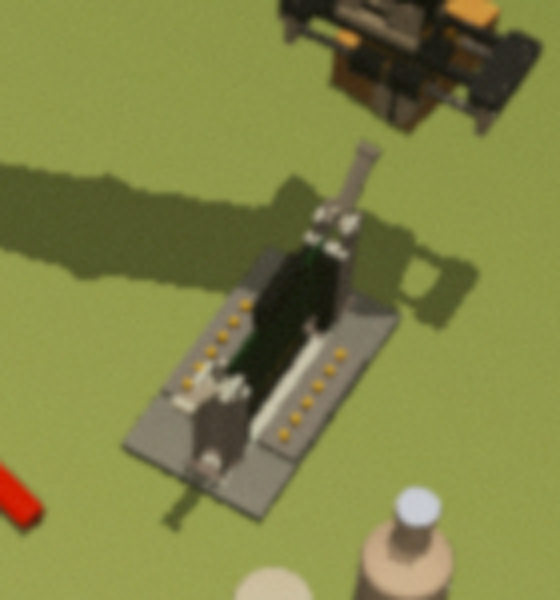

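The board stands upright in both guides and lever a is clear in front of the fingers. Swinging lever a in to about 0.25.

Request:
jog_arm --moves '[{"xyz": [-0.3, 0, 0.03], "twist": [0, 0, 0], "grip": 1}, {"xyz": [-0.48, 0, 0.06], "twist": [0, 0, 0], "grip": 1}, {"xyz": [-0.55, 0, 0], "twist": [0, 0, 0], "grip": 1}, {"xyz": [-0.62, 0, -0.07], "twist": [0, 0, 0], "grip": 1}, {"xyz": [-0.7, 0, -0.12], "twist": [0, 0, 0], "grip": 1}]'

```text
clock: 19.48
position: [0.5369, 0.3411, 0.1803]
ee_rot: [-2.142, -2.297, -0.002]
force: [-0.1, 5.0, 0.0]
width: 0.004
```

Request:
jog_arm --moves '[{"xyz": [-0.09, 0, -0.05], "twist": [0, 0, 0], "grip": 1}, {"xyz": [-0.18, 0, -0.09], "twist": [0, 0, 0], "grip": 1}, {"xyz": [-0.28, 0, -0.12], "twist": [0, 0, 0], "grip": 1}, {"xyz": [-0.37, 0, -0.14], "twist": [0, 0, 0], "grip": 1}, {"xyz": [-0.47, 0, -0.15], "twist": [0, 0, 0], "grip": 1}]'

```text
clock: 20.1
position: [0.539, 0.3133, 0.1898]
ee_rot: [-2.142, -2.298, -0.003]
force: [-0.2, 4.4, 3.9]
width: 0.006
```

```bash
python3 -c "
from h import *
st()
for v in (.45,.35,.25):lev(1,v)"
```

```text
t 20.1 nest x,y,z [-0.0003  0.1106  0.1898] F [-0.2  4.4  3.9] w 0.006
0.45 [-0.018, 0.006, -0.003]
0.35 [-0.118, 0.006, -0.003]
0.25 [-0.217, 0.006, 0.007]
```

Request:
jog_arm --moves '[{"xyz": [-0.06, 0, 0], "twist": [0, 0, 0], "grip": 1}, {"xyz": [-0.12, 0, 0], "twist": [0, 0, 0], "grip": 1}, {"xyz": [-0.17, 0, 0], "twist": [0, 0, 0], "grip": 1}, {"xyz": [-0.17, 0, 0], "twist": [0, 0, 0], "grip": 1}]'

```text
clock: 20.6
position: [0.5396, 0.3019, 0.1887]
ee_rot: [2.143, 2.296, -0.001]
force: [0.1, 2.3, 0.3]
width: 0.005
```

```bash
python3 -c "
from h import *
st()
for v in (.35,.25,.2):lev(1,v)
nest(.18,.19);nest(.18,.26);nest(-.18,.26)"
```

```text
t 20.6 nest x,y,z [-0.0006  0.0992  0.1887] F [0.1 2.3 0.3] w 0.005
0.35 [0.071, 0.01, -0.02]
0.25 [-0.028, 0.01, -0.01]
0.2 [-0.077, 0.01, -0.001]
 [1.346, 0.009, -0.022]
 [1.346, 0.009, -1.189]
 [-4.654, 0.011, -1.186]
```

Request:
jog_arm --moves '[{"xyz": [0.25, 0, -0.2], "twist": [0, 0, 0], "grip": 1}, {"xyz": [0.25, 0, -1.0], "twist": [0, 0, 0], "grip": 1}, {"xyz": [-0.5, 0.01, -1.2], "twist": [0, 0, 0], "grip": 1}, {"xyz": [-1.5, 0.01, -1.2], "twist": [0, 0, 0], "grip": 1}, {"xyz": [-2.5, 0.01, -1.2], "twist": [0, 0, 0], "grip": 1}]'

```text
clock: 21.22
position: [0.5503, 0.1517, 0.2614]
ee_rot: [2.142, 2.298, -0.001]
force: [0.8, -0.3, -0.3]
width: 0.004
```

Request:
jog_arm --moves '[{"xyz": [-1.0, 0, 0], "twist": [0, 0, 0], "grip": 1}, {"xyz": [-1.8, 0, 0], "twist": [0, 0, 0], "grip": 1}, {"xyz": [-2.15, 0, 0.2], "twist": [0, 0, 0], "grip": 1}, {"xyz": [-2.15, 0, 1.0], "twist": [0, 0, 0], "grip": 1}, {"xyz": [-2.15, 0, 1.43], "twist": [0, 0, 0], "grip": 1}]'

```text
clock: 21.85
position: [0.5585, 0.0243, 0.1735]
ee_rot: [-2.142, -2.296, 0.004]
force: [0.1, 0.8, -0.4]
width: 0.004
```

Request:
jog_arm --moves '[{"xyz": [0, 0, 0], "twist": [0, 0, 0], "grip": 1}, {"xyz": [0, 0, 0], "twist": [0, 0, 0], "grip": 1}]'

```text
clock: 22.1
position: [0.5601, 0.0244, 0.1762]
ee_rot: [2.142, 2.297, 0.001]
force: [0.1, -0.8, 0.2]
width: 0.01
```

```bash
python3 -c "
from h import *
st()
for v in (1.25,1.15,1.05,.95,.85,.75,.65,.55,.45,.35,.25):lev(-1,v)"
```

```text
t 22.1 nest x,y,z [ 0.0007 -0.1791  0.1762] F [ 0.1 -0.8  0.2] w 0.01
1.25 [0.458, -0.012, 0.11]
1.15 [0.528, -0.012, 0.038]
1.05 [0.605, -0.012, -0.026]
0.95 [0.687, -0.012, -0.083]
0.85 [0.775, -0.012, -0.131]
0.75 [0.867, -0.012, -0.17]
0.65 [0.962, -0.012, -0.199]
0.55 [1.06, -0.012, -0.219]
0.45 [1.16, -0.012, -0.229]
0.35 [1.26, -0.012, -0.229]
0.25 [1.359, -0.012, -0.219]
```

Request:
jog_arm --moves '[{"xyz": [0.28, -0.01, 0.08], "twist": [0, 0, 0], "grip": 1}, {"xyz": [0.46, -0.01, 0.1], "twist": [0, 0, 0], "grip": 1}, {"xyz": [0.53, -0.01, 0.04], "twist": [0, 0, 0], "grip": 1}, {"xyz": [0.6, -0.01, -0.03], "twist": [0, 0, 0], "grip": 1}, {"xyz": [0.69, -0.01, -0.08], "twist": [0, 0, 0], "grip": 1}]'

```text
clock: 22.72
position: [0.5567, 0.0623, 0.1813]
ee_rot: [2.143, 2.292, -0.002]
force: [-1.4, -15.3, 11.7]
width: 0.006
```

Request:
jog_arm --moves '[{"xyz": [0.09, 0, -0.05], "twist": [0, 0, 0], "grip": 1}, {"xyz": [0.18, 0, -0.09], "twist": [0, 0, 0], "grip": 1}, {"xyz": [0.28, 0, -0.12], "twist": [0, 0, 0], "grip": 1}, {"xyz": [0.37, 0, -0.14], "twist": [0, 0, 0], "grip": 1}, {"xyz": [0.47, 0, -0.15], "twist": [0, 0, 0], "grip": 1}]'

```text
clock: 23.35
position: [0.5548, 0.0934, 0.1899]
ee_rot: [2.142, 2.295, 0.001]
force: [0.6, -5.5, 4.1]
width: 0.006
```

Request:
jog_arm --moves '[{"xyz": [0.06, 0, 0], "twist": [0, 0, 0], "grip": 1}, {"xyz": [0.12, 0, 0], "twist": [0, 0, 0], "grip": 1}, {"xyz": [0.18, 0, 0], "twist": [0, 0, 0], "grip": 1}, {"xyz": [0.18, 0, 0], "twist": [0, 0, 0], "grip": 1}]'

```text
clock: 23.85
position: [0.5532, 0.1051, 0.1887]
ee_rot: [-2.142, -2.298, -0.0]
force: [1.2, -1.3, 2.2]
width: 0.003
```

```bash
python3 -c "
from h import *
st()
for v in (.25,.2,.15,.1,0):lev(-1,v)"
```

```text
t 23.85 nest x,y,z [-0.0006 -0.0981  0.1887] F [ 1.2 -1.3  2.2] w 0.003
0.25 [0.009, 0.01, -0.011]
0.2 [0.059, 0.01, -0.002]
0.15 [0.107, 0.011, 0.009]
0.1 [0.155, 0.011, 0.023]
0 [0.249, 0.011, 0.057]
```

Request:
jog_arm --moves '[{"xyz": [0.03, 0, 0], "twist": [0, 0, 0], "grip": 1}, {"xyz": [0.06, 0, 0], "twist": [0, 0, 0], "grip": 1}, {"xyz": [0.1, 0, 0.01], "twist": [0, 0, 0], "grip": 1}, {"xyz": [0.14, 0, 0.02], "twist": [0, 0, 0], "grip": 1}, {"xyz": [0.14, 0, 0.02], "twist": [0, 0, 0], "grip": 1}]'

```text
clock: 24.48
position: [0.5526, 0.113, 0.1876]
ee_rot: [-2.143, -2.297, -0.0]
force: [1.0, -4.5, 3.3]
width: 0.007
```

```bash
python3 -c "
from h import *
st()
for v in (.25,.2,.15,.1,0):lev(-1,v)
nest(-.14,.26);nest(.13,.26);lev(1,.4)"
```

```text
t 24.48 nest x,y,z [-0.0006 -0.0902  0.1876] F [ 1.  -4.5  3.3] w 0.007
0.25 [-0.123, 0.01, -0.028]
0.2 [-0.074, 0.01, -0.02]
0.15 [-0.025, 0.01, -0.009]
0.1 [0.023, 0.01, 0.005]
0 [0.117, 0.01, 0.039]
 [-0.831, 0.01, -1.207]
 [3.669, 0.012, -1.206]
0.4 [3.278, 0.012, -0.039]
```

Request:
jog_arm --moves '[{"xyz": [-0.3, 0, -0.2], "twist": [0, 0, 0], "grip": 1}, {"xyz": [-0.3, 0, -1.0], "twist": [0, 0, 0], "grip": 1}, {"xyz": [0.5, 0.01, -1.2], "twist": [0, 0, 0], "grip": 1}, {"xyz": [1.5, 0.01, -1.2], "twist": [0, 0, 0], "grip": 1}, {"xyz": [2.5, 0.01, -1.2], "twist": [0, 0, 0], "grip": 1}]'

```text
clock: 25.1
position: [0.5427, 0.2635, 0.2608]
ee_rot: [-2.143, -2.296, -0.002]
force: [1.5, 0.6, -0.4]
width: 0.007
```

Request:
jog_arm --moves '[{"xyz": [0.8, 0, 0], "twist": [0, 0, 0], "grip": 1}, {"xyz": [1.2, 0, 0], "twist": [0, 0, 0], "grip": 1}, {"xyz": [1.2, 0, 0.4], "twist": [0, 0, 0], "grip": 1}, {"xyz": [1.2, 0, 1.2], "twist": [0, 0, 0], "grip": 1}, {"xyz": [1.2, 0, 1.2], "twist": [0, 0, 0], "grip": 1}]'

```text
clock: 25.72
position: [0.5362, 0.332, 0.1852]
ee_rot: [-2.144, -2.295, 0.01]
force: [-0.7, -0.8, 0.4]
width: 0.004
```

Request:
jog_arm --moves '[{"xyz": [0, 0, 0], "twist": [0, 0, 0], "grip": 1}, {"xyz": [0, 0, 0], "twist": [0, 0, 0], "grip": 1}]'

```text
clock: 25.98
position: [0.5391, 0.3343, 0.1898]
ee_rot: [2.143, 2.296, 0.005]
force: [0.1, -0.4, 0.7]
width: 0.002
```

```bash
python3 -c "
from h import *
st()
for v in (.4,.3,.2,.15,.1,.05,0):lev(1,v)"
```

```text
t 25.98 nest x,y,z [0.0012 0.1316 0.1898] F [ 0.1 -0.4  0.7] w 0.002
0.4 [-0.418, -0.02, -0.004]
0.3 [-0.518, -0.02, 0.001]
0.2 [-0.617, -0.02, 0.015]
0.15 [-0.665, -0.02, 0.026]
0.1 [-0.713, -0.02, 0.04]
0.05 [-0.761, -0.02, 0.056]
0 [-0.807, -0.02, 0.074]
```

Request:
jog_arm --moves '[{"xyz": [-0.25, -0.02, 0], "twist": [0, 0, 0], "grip": 1}, {"xyz": [-0.43, -0.02, 0], "twist": [0, 0, 0], "grip": 1}, {"xyz": [-0.5, -0.02, 0], "twist": [0, 0, 0], "grip": 1}, {"xyz": [-0.56, -0.02, 0.01], "twist": [0, 0, 0], "grip": 1}, {"xyz": [-0.61, -0.02, 0.02], "twist": [0, 0, 0], "grip": 1}]'

```text
clock: 26.6
position: [0.5393, 0.299, 0.1868]
ee_rot: [-2.141, -2.298, -0.003]
force: [-0.1, 3.6, 3.0]
width: 0.005
```

Request:
jog_arm --moves '[{"xyz": [-0.03, 0, 0.005], "twist": [0, 0, 0], "grip": 1}, {"xyz": [-0.06, 0, 0.01], "twist": [0, 0, 0], "grip": 1}, {"xyz": [-0.1, 0, 0.02], "twist": [0, 0, 0], "grip": 1}, {"xyz": [-0.14, 0, 0.035], "twist": [0, 0, 0], "grip": 1}, {"xyz": [-0.14, 0, 0.035], "twist": [0, 0, 0], "grip": 1}]'

```text
clock: 27.22
position: [0.5399, 0.2896, 0.1844]
ee_rot: [-2.143, -2.298, -0.001]
force: [1.4, 5.4, 3.1]
width: 0.005
```

```bash
python3 -c "
from h import *
st()
for v in (.1,.05,0):lev(1,v)"
```

```text
t 27.23 nest x,y,z [-0.0011  0.0869  0.1844] F [1.4 5.4 3.1] w 0.005
0.1 [0.031, 0.018, -0.049]
0.05 [-0.016, 0.018, -0.033]
0 [-0.063, 0.018, -0.015]
```

Request:
jog_arm --moves '[{"xyz": [-0.02, 0, -0.01], "twist": [0, 0, 0], "grip": 1}, {"xyz": [-0.04, 0, -0.01], "twist": [0, 0, 0], "grip": 1}, {"xyz": [-0.05, 0, -0.01], "twist": [0, 0, 0], "grip": 1}, {"xyz": [-0.05, 0, -0.01], "twist": [0, 0, 0], "grip": 1}]'

```text
clock: 27.72
position: [0.5397, 0.2883, 0.1845]
ee_rot: [-2.14, -2.298, -0.002]
force: [2.4, 10.4, -4.8]
width: 0.009
```

Request:
jog_arm --moves '[{"xyz": [-0.015, 0, 0], "twist": [0, 0, 0], "grip": 1}, {"xyz": [-0.015, 0, 0], "twist": [0, 0, 0], "grip": 1}, {"xyz": [-0.015, 0, 0], "twist": [0, 0, 0], "grip": 1}]'

```text
clock: 28.1
position: [0.5398, 0.2882, 0.1845]
ee_rot: [-2.139, -2.299, -0.003]
force: [2.1, 11.2, -2.8]
width: 0.006
```

Request:
jog_arm --moves '[{"xyz": [-0.015, 0, 0], "twist": [0, 0, 0], "grip": 1}, {"xyz": [-0.015, 0, 0], "twist": [0, 0, 0], "grip": 1}, {"xyz": [-0.015, 0, 0], "twist": [0, 0, 0], "grip": 1}]'

```text
clock: 28.48
position: [0.5397, 0.2881, 0.1845]
ee_rot: [-2.138, -2.299, -0.004]
force: [2.2, 14.0, -5.6]
width: 0.004
```

```bash
python3 -c "
from h import *
st();lev(1,0)"
```

```text
t 28.48 nest x,y,z [-0.0014  0.0854  0.1845] F [ 2.2 14.  -5.6] w 0.004
0 [-0.037, 0.023, -0.013]
```

Request:
jog_arm --moves '[{"xyz": [0, 0, 0.015], "twist": [0, 0, 0], "grip": 1}, {"xyz": [-0.01, 0, 0.03], "twist": [0, 0, 0], "grip": 1}, {"xyz": [-0.01, 0, 0.03], "twist": [0, 0, 0], "grip": 1}, {"xyz": [-0.01, 0, 0.03], "twist": [0, 0, 0], "grip": 1}]'

```text
clock: 28.98
position: [0.54, 0.2879, 0.184]
ee_rot: [-2.138, -2.299, -0.007]
force: [-0.3, 12.9, 6.5]
width: 0.004
```

```bash
python3 -c "
from h import *
st();lev(1,0)
cv2.imwrite('pics/s4.png',cv2.resize(arm.get_image('scene')[140:270,290:400],None,fx=4,fy=4,interpolation=2))"
```

```text
t 28.98 nest x,y,z [-0.0011  0.0852  0.184 ] F [-0.3 12.9  6.5] w 0.004
0 [-0.035, 0.018, -0.021]
```

```bash
python3 -c "
from h import *
nest(.12,.19);nest(.12,.26);nest(-.125,.26)"
```

```text
[0.581, 0.02, -0.097]
 [0.586, 0.022, -1.263]
 [-3.497, 0.008, -1.283]
```

Request:
jog_arm --moves '[{"xyz": [0.4, 0.02, -0.2], "twist": [0, 0, 0], "grip": 1}, {"xyz": [0.4, 0.02, -1.0], "twist": [0, 0, 0], "grip": 1}, {"xyz": [-0.5, 0.02, -1.27], "twist": [0, 0, 0], "grip": 1}, {"xyz": [-1.5, 0.02, -1.27], "twist": [0, 0, 0], "grip": 1}, {"xyz": [-2.5, 0.02, -1.27], "twist": [0, 0, 0], "grip": 1}]'

```text
clock: 29.65
position: [0.5512, 0.1313, 0.259]
ee_rot: [2.143, 2.296, -0.003]
force: [1.0, -0.0, -0.1]
width: 0.006
```

```bash
python3 -c "
from h import *
st();nest(-.125,.26);nest(-.125,.189);goto(.55,.08,.26,3.97)"
```

```text
t 29.65 nest x,y,z [-0.0008 -0.0718  0.259 ] F [ 1.  -0.  -0.1] w 0.006
 [-0.887, 0.014, -0.015]
 [-0.885, 0.015, 1.169]
xyz [-0.852, -0.078, -0.015] twist [-0.006, 0.009, -0.002] | t 29.65 F [ 1.  -0.  -0.1] yaw 3.95 tz [-0.001  -0.0016 -1.    ] w 0.006
```

Request:
jog_arm --moves '[{"xyz": [-0.7, 0.01, 0], "twist": [0, 0, 0], "grip": 1}, {"xyz": [-0.95, 0.01, 0.2], "twist": [0, 0, 0], "grip": 1}, {"xyz": [-0.95, 0.01, 0.9], "twist": [0, 0, 0], "grip": 1}, {"xyz": [-0.95, 0.01, 1.17], "twist": [0, 0, 0], "grip": 1}, {"xyz": [-0.95, 0.01, 1.17], "twist": [0, 0, 0], "grip": 1}]'

```text
clock: 30.28
position: [0.5553, 0.0781, 0.1878]
ee_rot: [-2.141, -2.297, 0.005]
force: [0.6, 0.3, 0.6]
width: 0.006
```

Request:
jog_arm --moves '[{"xyz": [0, 0, 0], "twist": [0, 0, 0], "grip": 1}, {"xyz": [0, 0, 0], "twist": [0, 0, 0], "grip": 1}]'

```text
clock: 30.52
position: [0.557, 0.0779, 0.1902]
ee_rot: [2.142, 2.297, 0.002]
force: [0.1, -0.4, -0.0]
width: 0.002
```

```bash
python3 -c "
from h import *
st()
for v in (.3,.2,.15,.1,.05,0):lev(-1,v)"
```

```text
t 30.52 nest x,y,z [ 0.0013 -0.1255  0.1902] F [ 0.1 -0.4 -0. ] w 0.002
0.3 [0.417, -0.022, 0.008]
0.2 [0.516, -0.022, 0.023]
0.15 [0.565, -0.022, 0.034]
0.1 [0.613, -0.022, 0.048]
0.05 [0.66, -0.022, 0.064]
0 [0.707, -0.022, 0.082]
```

View pics/s4.png

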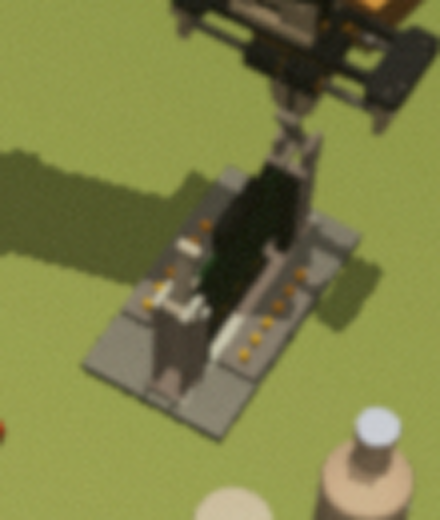

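The crop shows lever b leaning over the board and the fingers at lever a, with nothing else disturbed. Now pressing b in.

Request:
jog_arm --moves '[{"xyz": [0.3, -0.02, 0.01], "twist": [0, 0, 0], "grip": 1}, {"xyz": [0.5, -0.02, 0.02], "twist": [0, 0, 0], "grip": 1}, {"xyz": [0.57, -0.02, 0.03], "twist": [0, 0, 0], "grip": 1}, {"xyz": [0.61, -0.02, 0.045], "twist": [0, 0, 0], "grip": 1}, {"xyz": [0.64, -0.02, 0.055], "twist": [0, 0, 0], "grip": 1}]'

```text
clock: 31.15
position: [0.5527, 0.1149, 0.1859]
ee_rot: [2.144, 2.295, -0.0]
force: [0.4, -3.5, 2.1]
width: 0.003
```

Request:
jog_arm --moves '[{"xyz": [0.03, 0, 0.01], "twist": [0, 0, 0], "grip": 1}, {"xyz": [0.06, 0, 0.02], "twist": [0, 0, 0], "grip": 1}, {"xyz": [0.06, 0, 0.02], "twist": [0, 0, 0], "grip": 1}, {"xyz": [0.06, 0, 0.02], "twist": [0, 0, 0], "grip": 1}]'

```text
clock: 31.65
position: [0.5524, 0.1193, 0.1846]
ee_rot: [2.143, 2.297, 0.0]
force: [0.6, -2.6, 1.8]
width: 0.007
```

```bash
python3 -c "
from h import *
st()
for v in (.1,.05,0):lev(-1,v)"
```

```text
t 31.65 nest x,y,z [-0.0005 -0.0838  0.1846] F [ 0.6 -2.6  1.8] w 0.007
0.1 [-0.082, 0.008, -0.045]
0.05 [-0.035, 0.008, -0.029]
0 [0.012, 0.008, -0.01]
```

Request:
jog_arm --moves '[{"xyz": [0.02, 0, 0.008], "twist": [0, 0, 0], "grip": 1}, {"xyz": [0.03, 0, 0.01], "twist": [0, 0, 0], "grip": 1}, {"xyz": [0.03, 0, 0.01], "twist": [0, 0, 0], "grip": 1}]'

```text
clock: 32.02
position: [0.5523, 0.1204, 0.1842]
ee_rot: [2.143, 2.296, -0.0]
force: [0.3, -6.7, 6.0]
width: 0.006
```

Request:
jog_arm --moves '[{"xyz": [0.02, 0, 0.008], "twist": [0, 0, 0], "grip": 1}, {"xyz": [0.03, 0, 0.01], "twist": [0, 0, 0], "grip": 1}, {"xyz": [0.03, 0, 0.01], "twist": [0, 0, 0], "grip": 1}]'

```text
clock: 32.4
position: [0.5524, 0.1208, 0.184]
ee_rot: [2.144, 2.294, -0.001]
force: [-1.1, -10.8, 10.4]
width: 0.004
```

```bash
python3 -c "
from h import *
st()"
```

```text
t 32.4 nest x,y,z [-0.0003 -0.0824  0.184 ] F [ -1.1 -10.8  10.4] w 0.004
```

Request:
jog_arm --moves '[{"xyz": [0.015, 0, 0], "twist": [0, 0, 0], "grip": 1}, {"xyz": [0.015, 0, 0], "twist": [0, 0, 0], "grip": 1}, {"xyz": [0.015, 0, 0], "twist": [0, 0, 0], "grip": 1}]'

```text
clock: 32.78
position: [0.5524, 0.1209, 0.184]
ee_rot: [2.144, 2.293, -0.002]
force: [-1.0, -12.4, 9.3]
width: 0.004
```

Request:
jog_arm --moves '[{"xyz": [-0.4, 0, -0.2], "twist": [0, 0, 0], "grip": 1}, {"xyz": [-0.4, 0, -1.0], "twist": [0, 0, 0], "grip": 1}, {"xyz": [0.5, 0.01, -1.27], "twist": [0, 0, 0], "grip": 1}, {"xyz": [1.5, 0.01, -1.27], "twist": [0, 0, 0], "grip": 1}, {"xyz": [2.5, 0.01, -1.27], "twist": [0, 0, 0], "grip": 1}]'

```text
clock: 33.4
position: [0.5418, 0.2752, 0.2606]
ee_rot: [-2.142, -2.296, -0.003]
force: [-0.0, -0.3, -0.2]
width: 0.003
```

Request:
jog_arm --moves '[{"xyz": [0.8, 0, 0], "twist": [0, 0, 0], "grip": 1}, {"xyz": [0.8, 0, 0.4], "twist": [0, 0, 0], "grip": 1}, {"xyz": [0.8, 0, 1.2], "twist": [0, 0, 0], "grip": 1}, {"xyz": [0.8, 0, 1.2], "twist": [0, 0, 0], "grip": 1}, {"xyz": [0.8, 0, 1.2], "twist": [0, 0, 0], "grip": 1}]'

```text
clock: 34.02
position: [0.5395, 0.3214, 0.1893]
ee_rot: [-2.143, -2.297, -0.002]
force: [0.1, 0.2, 0.8]
width: 0.006
```

```bash
python3 -c "
from h import *
st();nest(.0862,.185)
cv2.imwrite('pics/s5.png',cv2.resize(arm.get_image('scene')[140:270,290:400],None,fx=4,fy=4,interpolation=2))"
```

```text
t 34.02 nest x,y,z [0.0007 0.1186 0.1893] F [0.1 0.2 0.8] w 0.006
 [-0.541, -0.012, 0.071]
```

Request:
jog_arm --moves '[{"xyz": [-0.25, -0.01, 0.05], "twist": [0, 0, 0], "grip": 1}, {"xyz": [-0.45, -0.01, 0.06], "twist": [0, 0, 0], "grip": 1}, {"xyz": [-0.51, -0.01, 0.06], "twist": [0, 0, 0], "grip": 1}, {"xyz": [-0.54, -0.01, 0.07], "twist": [0, 0, 0], "grip": 1}, {"xyz": [-0.54, -0.01, 0.07], "twist": [0, 0, 0], "grip": 1}]'

```text
clock: 34.7
position: [0.5405, 0.2895, 0.1836]
ee_rot: [-2.142, -2.298, -0.001]
force: [-0.2, 0.4, 1.0]
width: 0.005
```

Request:
jog_arm --moves '[{"xyz": [-0.02, 0, 0.008], "twist": [0, 0, 0], "grip": 1}, {"xyz": [-0.03, 0, 0.012], "twist": [0, 0, 0], "grip": 1}, {"xyz": [-0.03, 0, 0.012], "twist": [0, 0, 0], "grip": 1}]'

```text
clock: 35.08
position: [0.5406, 0.2887, 0.1831]
ee_rot: [-2.141, -2.298, -0.003]
force: [-1.0, 5.2, 5.0]
width: 0.006
```

Request:
jog_arm --moves '[{"xyz": [-0.02, 0, 0.008], "twist": [0, 0, 0], "grip": 1}, {"xyz": [-0.03, 0, 0.012], "twist": [0, 0, 0], "grip": 1}, {"xyz": [-0.03, 0, 0.012], "twist": [0, 0, 0], "grip": 1}]'

```text
clock: 35.45
position: [0.5406, 0.2884, 0.1829]
ee_rot: [-2.139, -2.298, -0.005]
force: [-2.8, 8.9, 6.9]
width: 0.005
```

```bash
python3 -c "
from h import *
st()"
```

```text
t 35.45 nest x,y,z [-0.0004  0.0857  0.1829] F [-2.8  8.9  6.9] w 0.005
```

Request:
jog_arm --moves '[{"xyz": [-0.02, 0, 0], "twist": [0, 0, 0], "grip": 1}, {"xyz": [-0.03, 0, 0], "twist": [0, 0, 0], "grip": 1}, {"xyz": [-0.03, 0, 0], "twist": [0, 0, 0], "grip": 1}]'

```text
clock: 35.83
position: [0.5406, 0.2881, 0.183]
ee_rot: [-2.137, -2.299, -0.008]
force: [-1.9, 12.7, 6.8]
width: 0.003
```

Request:
jog_arm --moves '[{"xyz": [0.4, 0, -0.2], "twist": [0, 0, 0], "grip": 1}, {"xyz": [1.0, 0, -0.9], "twist": [0, 0, 0], "grip": 1}, {"xyz": [1.9, 0, -1.4], "twist": [0, 0, 0], "grip": 1}, {"xyz": [2.8, 0, -1.6], "twist": [0, 0, 0], "grip": 1}, {"xyz": [3.6, 0, -1.6], "twist": [0, 0, 0], "grip": 1}]'

```text
clock: 36.45
position: [0.5257, 0.5009, 0.2789]
ee_rot: [2.142, 2.297, 0.002]
force: [1.9, 0.4, -0.8]
width: 0.007
```

Request:
jog_arm --moves '[{"xyz": [0.3, 0, 0], "twist": [0, 0, 0], "grip": 1}, {"xyz": [0.3, 0, 0], "twist": [0, 0, 0], "grip": 1}, {"xyz": [0.3, 0, 0], "twist": [0, 0, 0], "grip": 1}]'

```text
clock: 36.83
position: [0.5253, 0.5152, 0.2778]
ee_rot: [2.144, 2.294, -0.002]
force: [-0.8, -0.2, -0.5]
width: 0.008
```

```bash
python3 -c "
from h import *
st()
im=arm.get_image('scene');cv2.imwrite('pics/e.png',cv2.resize(im[140:270,290:400],None,fx=4,fy=4,interpolation=2))
t=arm.get_image('top')
t=cv2.resize(t[210:290,190:310],None,fx=6,fy=6,interpolation=2)
cv2.imwrite('pics/et.png',t)"
```

```text
t 36.83 nest x,y,z [-0.      0.313   0.2778] F [-0.8 -0.2 -0.5] w 0.008
```

View pics/et.png

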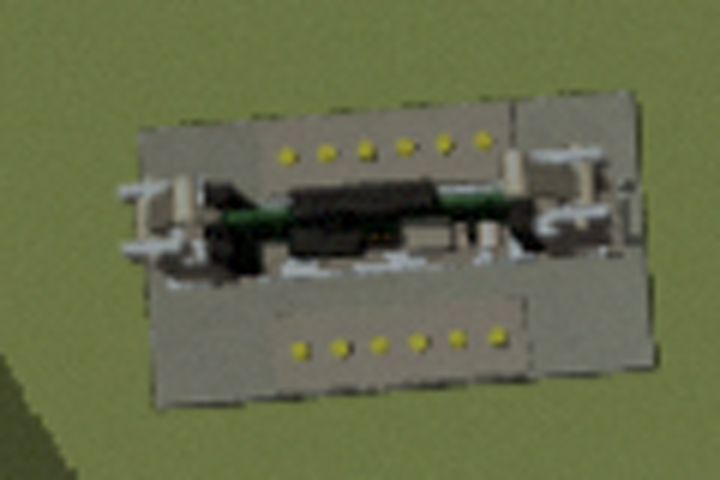

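View pics/e.png

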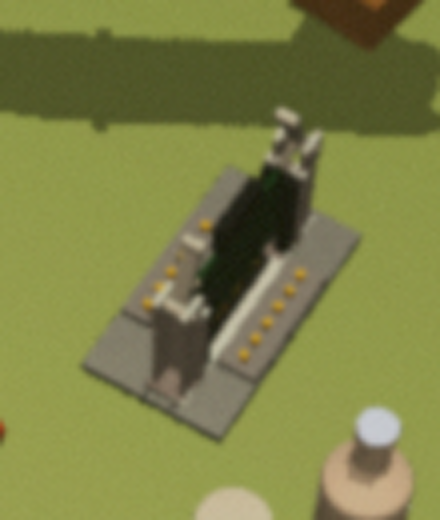

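```bash
python3 -c "
from h import *
a=np.radians(YAW);ey=np.array([-np.sin(a),np.cos(a)]);ex=np.array([np.cos(a),np.sin(a)])
f=lambda c:((c[0]+.5)/6-.5+190,(c[1]+.5)/6-.5+210)
for c in((183,200),(514,173)):
    w=ray('top',f(c),.181)[:2]-N;print('tip',(w@ex).round(4),(w@ey).round(4))
q=[ray('top',f(c),.1475)[:2]-N for c in((291,193),(434,180),(437,207),(294,222))];print('bar centre',(np.mean(q,0)@ex).round(4),(np.mean(q,0)@ey).round(4),[np.round((p@ey),4) for p in q])
q=[ray('top',f(c),.01)[:2] for c in((138,129),(632,91),(656,367),(156,406))];print('plate',np.mean(q,0))
"
```

```text
tip -0.0013 0.0687
tip -0.0005 -0.0685
bar centre -0.0029 -0.0023 [np.float64(0.0283), np.float64(-0.0323), np.float64(-0.0328), np.float64(0.0278)]
plate [0.53889333 0.20181014]
```

```bash
python3 -c "
from h import *
arm.sign_off();print(arm.observe()['clock'])"
```

```text
the job is handed in; nothing more can be done
the job is handed in; nothing more can be done
```

The board is in the card frame, both ejector levers are swung in to their stops, and the job is handed in at about 37 s with the arm clear of everything.

- **Taking it out and finding the groove:** I lifted the board straight out of the stand. The first try at the guides landed on a lip and reached 19 N before I backed off. I moved it over about 1.5 mm and it went in.
- **Resting on the contacts:** I felt it rest at the expected height, with about 2.8 N on the contacts. One further small step took that to about 5.4 N, past the 4 N at which the contacts start to give, so I raised the board half a millimetre and then let go.
- **Levers:** I swung them in alternately so the board would not tilt, and pressed each one until it hit a firm stop at about 12–14 N. At first contact with lever b the force briefly reached 15–19 N, because I approached it a little fast.

**Last checks:**
- **Lever tips:** The top picture puts them at +68.7 and −68.5 mm, against 68.6 mm for fully closed.
- **Other objects:** The board is upright in both guides and the frame's base plate has not moved. I saw nothing disturbed near the frame, but did not check the objects further away again.
- **Disagreements:** The measured centre of the grip bar came out 2–3 mm off the assumed centre of the guides, which I put down to the coarse picture and small calibration errors. I did not measure the height of the seated board directly; that it is fully home rests on the lever positions.

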